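# Uncap the inspection camera and show it the underside of a turned plug

### The arm

A 7-joint arm with a two-finger parallel gripper is mounted at the origin on the work surface. World frame = base frame: x ahead of the robot, y to its left, z up, the work surface at z = 0. Lengths are in m, angles in rad, forces in N, time in s.
With the tool pointing down it reaches from about 0.4 to 0.925 m from the base axis. Payload 4.1 kg.
Tool frame: the origin (TCP) lies midway between the tips of the shut fingers; the grasp point (between the pads) lies 19 mm behind it (manip.pinch_z is the distance from the TCP to the grasp point, in m); z points along the fingers, y is the direction in which the jaws open and shut (so a half turn about z gives the same grasp; the last joint's range is limited). The gripper opens to 85 mm and grips with 20 to 120 N. Pads are 22 mm wide; open, the fingers measure 114 mm over their backs; the gripper's body (76 mm by 85 mm) begins 54 mm behind the grasp point. The pads swing forward as they close: fully open they stand 13 mm farther back than shut.
Start: joints at [-1.25, 0.398, 0.045, 1.537, -0.019, 1.207, -0.051], TCP at [0.265, 0.594, 0.231] pointing down, gripper open.
Joint ranges: [-2.82, 2.82], [-0.49, 2.23], [-1.37, 1.46], [0, 2.46], [-1.36, 4.5], [0.23, 2], [-2.94, 2.94]. Speed limits (rad/s): [2.57, 2.57, 3.14, 3.14, 3.14, 3.14, 3.14].

### API

Orientations are given as a unit quaternion [w, x, y, z].
In Python, from bench import manip gives the robot as it stands. The module is installed in compiled form; this text tells all that it offers.
- The arm moves only by the tool step_arm, never from a script. Its argument "targets" is a list of rows, each an object with "offset": the shift along the tool's x, y, z in m, a list of three; "twist": the turn about the tool's z in degrees; "claw": the opening, from 0 (shut) to 1 (fully open). A call has exactly 5 rows; each row shifts and turns the commanded pose from where the row before left it, along the tool's axes as they then stand; what a row does not reach is not made up. A row lasts 1/10 s, in which the tool goes at most 50 mm and 8.59 degrees, less where a joint would pass 70% of its speed; a pose out of reach is approached as far as the arm can. A call with a gripper value outside its range is refused whole. The fingers move at their own pace and stop on an object; "squeeze" is the grip in N (left out, the last holds). Time passes only in rows, so rows that do not move let the fingers close, or fill a call up. It gives the time, the measured TCP pose, the force and the opening at its end, in the units of the state.
- manip.observe(): the state, without advancing time (a new reading comes with each control period).
- manip.camera(name): name is "scene" or "top" or "wrist"; returns the picture (480x640x3 uint8, red, green, blue); there is no depth.
- manip.camera_info(name): a dict with "fovy" (degrees; the focal length in pixels is half the picture's height over the tangent of half this angle, whatever the lens; pixels are square), "cx", "cy" (the principal point, pixels), "R" (3x3) and "t" (3): a world point X has camera coordinates R X + t; the wrist camera has in their place "T_tool_cam" (4x4, takes a point from camera to tool coordinates, whose origin is the TCP and whose axes are the flange's). Camera axes: x right, y down, z forward; pixel columns grow to the right and rows downward; lengths in m; the calibration is good to about 2 mm. A picture is of the moment at which its call begins: read the wrist's pose just before it. camera_info takes no time and is no camera call.
- manip.finish_job(): hands the job in, once; it reports no verdict.
The state is a dict: "time": time; "qpos": joint angles; "joint_velocities": joint speeds; "tau": joint torques, N m; "ee_pos": TCP position; "orientation": TCP orientation; "contact_force": force on the tool from outside, world axes, zero at the start; "wrist_torque": the same for the moment, N m; "finger_gap": opening from 0.0 (shut) to 1.0 (fully open).
Only numpy, scipy, OpenCV 4.12 (cv2) and the standard library are available. Lean on these libraries where they do the work, as an engineer would, in place of code of your own. Each camera call takes 0.05 s, during which the arm holds its last target.

### The job

Lift the cap off the inspection camera's lens and set it down, rim down, in the round pocket of the plywood cap rest. Then take the flanged plug with the round stem out of the aluminium jig and hold it up to the camera in the gripper: the flat underside of its flange facing the lens, square to it and centred on it, 100 mm from the glass. Finish while still holding it there, still; leave the other part in the jig and the things lying about where they are.

Things in the scene. Friction and masses are not known exactly. Their poses are not given: they have to be found in the camera images.
- lens_cap: Black plastic lens cap, a round cup open at its rim: outside diameter 50, height 30, wall 3, closed end 4 thick, 30 g. Origin at the centre of its open rim; z points from the rim through the closed end. At the start it sits loosely (2 mm play all round, no thread or catch) over the camera's lens barrel, closed end resting on the barrel's end, so its z leans like the lens axis; it lifts off along that axis (rim clear after 26 mm).
- lens (a point): Centre of the end face (glass) of the camera's lens barrel, about 95 mm above the bench. z is the lens axis, pointing out of the lens: up, and leaning 25 degrees from vertical towards the camera's front, which is roughly towards the robot; y is level, x completes it. The barrel is bare aluminium, 40 in diameter, and stands 55 mm along this axis out of the housing.
- camera: Grey inspection camera, fixed to the bench: housing 110 x 80 and 45 high on a base plate 130 x 100 and 6 thick, with the lens barrel leaning out of its top. Origin under the centre of the housing, at bench height; z up, -x is the front, the way the lens leans.
- cap_rest: Plywood block 90 x 90 and 16 high, fixed to the bench, with one round pocket in the middle of its top. Origin at the centre of its underside, z up.
- cap_pocket (a point): Centre of the floor of the cap rest's pocket: the pocket is 60 in diameter and 6 deep, its floor 10 mm above the bench; z up.
- jig: Aluminium jig plate 80 (x) by 180 (y) and 16 high, fixed to the bench, with two round pockets 54 in diameter and 5 deep (floors 11 mm above the bench), centred 50 mm either side of the middle along its y. One holds the plug, the other the part with the square boss. Origin at the centre of its underside, z up.
- plug: Flanged aluminium plug, solid, about 110 g (varies): flange 50 in diameter and 8 thick at the bottom, round stem 30 in diameter and 32 high on it, 40 high in all. Origin at the centre of the flange's flat underside; z along the stem. It stands stem up, loose in either of the jig's two pockets.
- square_part: Flanged aluminium part to be left alone in the jig's other pocket: the same flange, 50 in diameter and 8 thick, but with a square boss 26 x 26 and only 16 high. Origin at the centre of its underside, z up.
- bottle: Bystander: bottle 54 in diameter, 130 high, standing loose beyond the work. Origin at the centre of its underside.
- screwdriver: Bystander: a screwdriver lying loose beyond the work.
- tape_measure: Bystander: yellow tape measure 60 x 30 and 55 high, loose on the robot's side of the work. Origin at the centre of its underside.
Not all that is in view belongs to the job. Leave any green or purple look-alike of the plug alone.

How it is judged:
On the way, in this order (a step that is already met when the one before it is completed fails the run):
1. the cap stands rim down in the pocket of the cap rest, let go, with the plug still in the jig (horizontal distance between lens_cap and cap_pocket below 0.009 m and z of lens_cap in the frame of cap_pocket between -0.003 and 0.003 m and angle between lens_cap's own z axis and vertical below 0.1 rad and contact force between the fingers and lens_cap below 0.1 N and distance of plug from where it was at the start of the episode below 0.02 m), for 0.2 s.
2. the plug is lifted clear of the jig (height (world z) of plug above 0.06 m and contact force between the fingers and plug above 1 N), for 0.2 s.
At the end, for the whole second after the job is handed in: Cap rim down on the pocket floor (9 mm off centre, 3 mm height, 0.1 rad), let go, at rest. Plug held still by the fingers alone, stem up, underside centre within 12 mm of the lens axis in x and y, 85 to 115 mm from the glass, axis within 0.14 rad of the lens axis (horizontal distance between lens_cap and cap_pocket below 0.009 m and z of lens_cap in the frame of cap_pocket between -0.003 and 0.003 m and angle between lens_cap's own z axis and vertical below 0.1 rad and contact force between each of the fingers, plug and lens_cap below 0.1 N and linear speed of each of lens_cap, plug below 0.02 m/s and x of plug in the frame of lens between -0.012 and 0.012 m and y of plug in the frame of lens between -0.012 and 0.012 m and z of plug in the frame of lens between 0.085 and 0.115 m and angle between the z axis of plug and the z axis of lens, either way round below 0.14 rad and angle between plug's own z axis and vertical below 0.9 rad and contact force between the fingers and plug above 2 N and contact force between plug and jig below 0.1 N and contact force between plug and camera below 0.1 N and contact force between plug and bottle below 0.1 N and contact force between plug and screwdriver below 0.1 N and contact force between plug and tape_measure below 0.1 N and contact force between plug and square_part below 0.1 N and contact force between plug and cap_rest below 0.1 N); the arm keeps its last pose, push and grip.
It fails at once if the part with the square boss is moved by more than 30 mm (distance of square_part from where it was at the start of the episode above 0.03 m).
It fails at once if the bottle is moved by more than 30 mm (distance of bottle from where it was at the start of the episode above 0.03 m).
It fails at once if the screwdriver is moved by more than 30 mm (distance of screwdriver from where it was at the start of the episode above 0.03 m).
It fails at once if the tape measure is moved by more than 30 mm (distance of tape_measure from where it was at the start of the episode above 0.03 m).
It also fails if it takes over 46 s, if anything falls off the work surface, if the arm or the gripper's body presses on something with over 40 N, if the wrist force passes 120 N, or if a joint passes its speed limit or range.

## Working session

There is one attempt and no reset: what is moved stays moved. The work goes in short steps, Python scripts to look and compute and a tool call to move; the robot and the scene stay as the last step left them, time stands still between calls to the robot, and variables do not carry over. Pictures are saved under pics/ and viewed, and the job is handed in when it is done.

Besides the shell and the picture viewer there is one more tool, called after "Call:" as name(argument=value, ...), one argument or row to a line, values as JSON. step_arm: Moves the arm, as the interface text tells. Its arguments: {"type":"object","properties":{"targets":{"type":"array","items":{"type":"object","properties":{"offset":{"type":"array","items":{"type":"number"}},"twist":{"type":"number"},"claw":{"type":"number"}}}},"squeeze":{"type":"number"}},"required":["targets"]}

```bash
mkdir -p pics; ls; python3 - <<'E'
from bench import manip
import cv2,json
print(manip.observe()); print(manip.pinch_z)
for n in ["scene","top","wrist"]:
    im=manip.camera(n); cv2.imwrite(f"pics/{n}0.png",im[:,:,::-1]); print(n,manip.camera_info(n))
E
```

```text
pics
{'time': 0.0, 'qpos': array([-1.25000554,  0.39918203,  0.04502874,  1.53787801, -0.01871572,
        1.20690149, -0.0506855 ]), 'joint_velocities': array([-0.00046237, -0.00046699, -0.00014688, -0.00043224,  0.00106053,
        0.0007071 ,  0.00116144]), 'tau': array([ 7.96986933e-04, -4.75133157e+01,  1.36518650e+00, -2.54222989e+01,
        1.16139808e-02,  9.54318617e-03,  1.74728882e-05]), 'ee_pos': array([0.26463439, 0.59299573, 0.23027069]), 'orientation': array([-1.44897372e-04,  2.08296001e-01,  9.78065350e-01, -9.62799887e-04]), 'contact_force': array([-0.42819237,  0.11134153,  0.37020744]), 'wrist_torque': array([0.00463289, 0.03201046, 0.01973347]), 'finger_gap': 0.9985074619005285}
0.0187
scene {'fovy': 54.40218258114774, 'cx': 315.7277269864505, 'cy': 236.99212248734275, 'R': array([[-0.82542605,  0.56433909, -0.01390072],
       [ 0.41894996,  0.59589808, -0.68511781],
       [-0.37835535, -0.5713378 , -0.72829963]]), 't': array([ 0.50067222, -0.17717081,  1.14632672])}
top {'fovy': 46.052956867430204, 'cx': 319.18905832873855, 'cy': 250.0293260488159, 'R': array([[ 0.00642872, -0.99975943, -0.02097039],
       [-0.99812965, -0.0051405 , -0.06091615],
       [ 0.0607937 ,  0.02132278, -0.99792257]]), 't': array([0.00480374, 0.60087872, 1.14346203])}
wrist {'fovy': 68.03179753328804, 'cx': 317.9919538173389, 'cy': 241.17827233642117, 'T_tool_cam': array([[ 5.13746436e-04, -9.55198269e-01, -2.95966218e-01,
         7.56123277e-02],
       [ 9.99999842e-01,  5.57979932e-04, -6.49909003e-05,
        -1.00831952e-03],
       [ 2.27222406e-04, -2.95966138e-01,  9.55198405e-01,
        -1.42440031e-01],
       [ 0.00000000e+00,  0.00000000e+00,  0.00000000e+00,
         1.00000000e+00]])}
```

View pics/scene0.png

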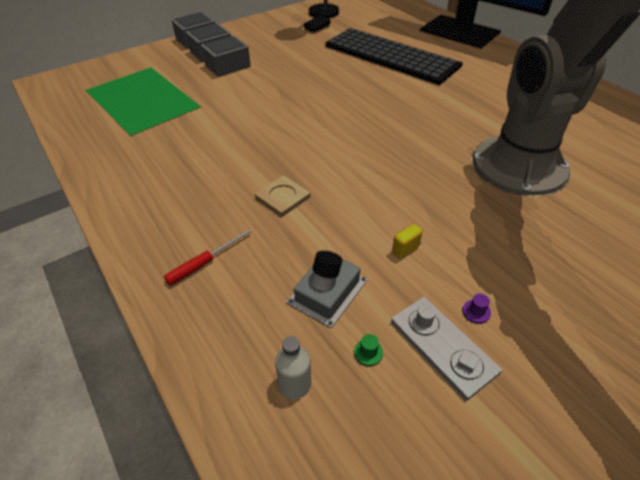

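View pics/top0.png

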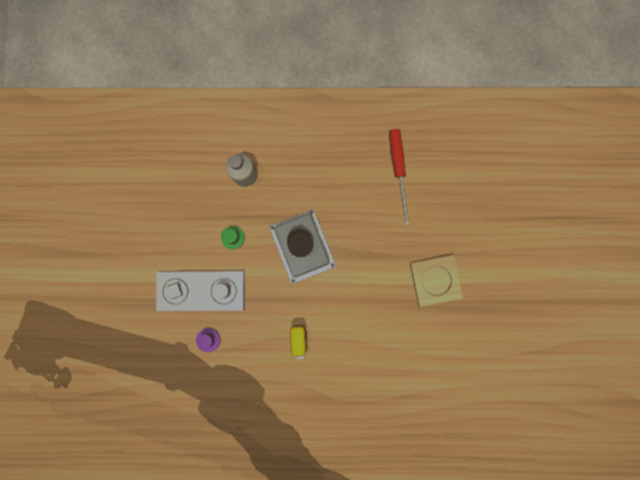

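View pics/wrist0.png

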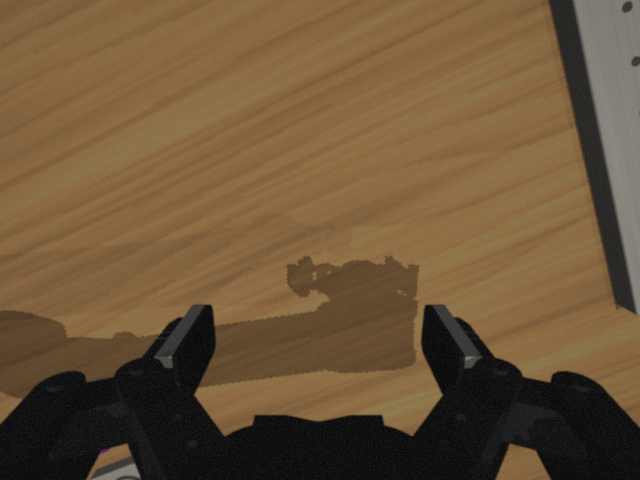

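Scene view: capped camera at about (325,285), plywood rest at (283,195), jig at (445,345). Top view: cap (300,242), rest pocket (437,281), jig (200,291). There are three stemmed candidates in the top view:
- Silver, round stem in the jig at (223,291). It is aluminium and in a jig pocket, so it fits the plug.
- Green at (232,237): a look-alike.
- Purple at (208,340): a look-alike.

The square boss is at (175,291). I'll confirm the plug in an enlarged crop.

```bash
cat > h.py <<'E'
import numpy as np, cv2
from bench import manip
def K(info): 
    f=240/np.tan(np.radians(info["fovy"])/2); return f,info["cx"],info["cy"]
def ray(name,uv,obs=None):
    i=manip.camera_info(name); f,cx,cy=K(i); d=np.array([(uv[0]-cx)/f,(uv[1]-cy)/f,1.])
    if name=="wrist":
        T=i["T_tool_cam"]; R=Rt(obs); o=R@T[:3,3]+obs["ee_pos"]; d=R@T[:3,:3]@d
    else:
        o=-i["R"].T@i["t"]; d=i["R"].T@d
    return o,d/np.linalg.norm(d)
def plane(name,uv,z,obs=None):
    o,d=ray(name,uv,obs); return o+d*(z-o[2])/d[2]
def tri(r1,r2):
    A=[];b=[]
    for o,d in (r1,r2):
        P=np.eye(3)-np.outer(d,d); A.append(P); b.append(P@o)
    X=np.linalg.lstsq(np.vstack(A),np.hstack(b),rcond=None)[0]
    return X,[np.linalg.norm((np.eye(3)-np.outer(d,d))@(X-o)) for o,d in (r1,r2)]
def Rt(obs):
    from scipy.spatial.transform import Rotation as Ro
    q=obs["orientation"]; return Ro.from_quat([q[1],q[2],q[3],q[0]]).as_matrix()
def proj(name,X,obs=None):
    i=manip.camera_info(name); f,cx,cy=K(i)
    if name=="wrist":
        T=i["T_tool_cam"]; p=Rt(obs).T@(np.array(X)-obs["ee_pos"]); p=T[:3,:3].T@(p-T[:3,3])
    else: p=i["R"]@np.array(X)+i["t"]
    return np.array([cx+f*p[0]/p[2],cy+f*p[1]/p[2]])
def crop(src,dst,x0,y0,w,h,s):
    im=cv2.imread(src)[y0:y0+h,x0:x0+w]; cv2.imwrite(dst,cv2.resize(im,None,fx=s,fy=s,interpolation=cv2.INTER_CUBIC))
E
python3 - <<'E'
from h import *
crop("pics/top0.png","pics/topc1.png",150,200,200,150,4)
crop("pics/scene0.png","pics/scenec1.png",270,230,240,170,3.3)
crop("pics/top0.png","pics/topc2.png",400,240,80,75,6)
E
```

```text
(no output)
```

View pics/topc1.png

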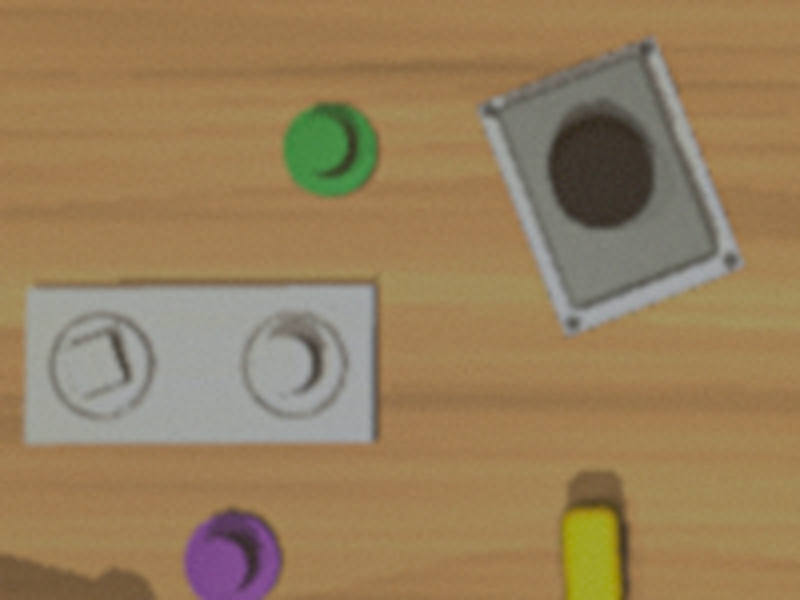

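View pics/scenec1.png

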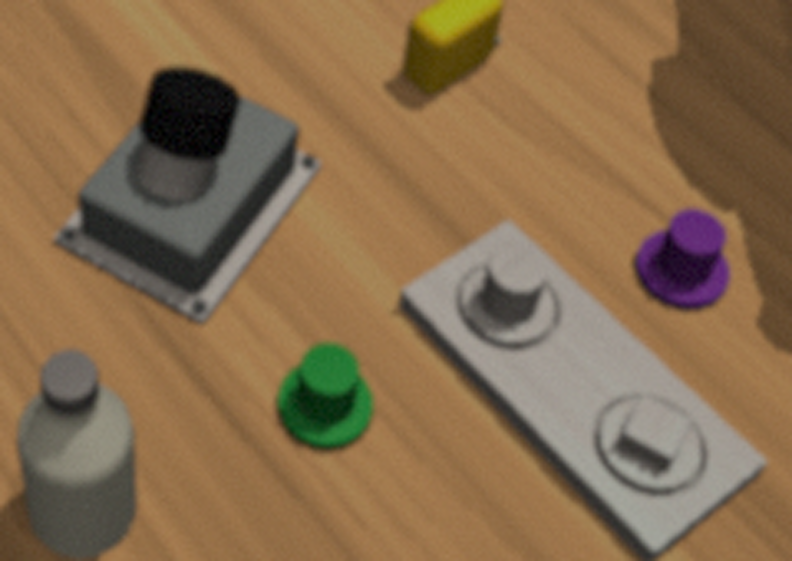

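View pics/topc2.png

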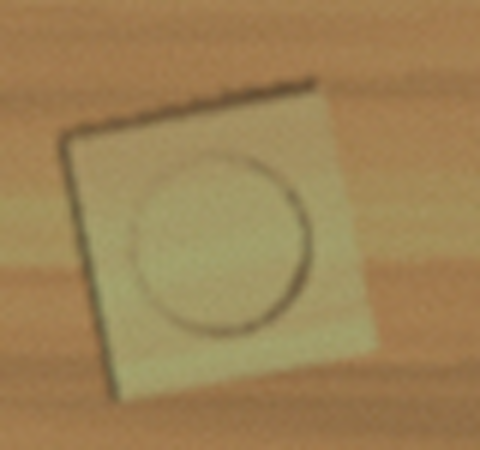

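The crop confirms it: (223,291) is the round-stem plug and (175,291) is the square boss. Next I'll measure positions.

```bash
python3 - <<'E'
from h import *
np.set_printoptions(precision=4,suppress=True)
def blob(n,x0,y0,x1,y1,thr):
    im=cv2.imread(f"pics/{n}0.png").max(axis=2)[y0:y1,x0:x1]
    m=(im<thr).astype(np.uint8); k,l,s,c=cv2.connectedComponentsWithStats(m)
    j=1+np.argmax(s[1:,4]); b=s[j]; r=np.array([b[0]+b[2]/2-.5+x0,b[1]+b[3]/2-.5+y0])
    print(n,s[j],c[j]+[x0,y0],r); return r
t=blob("top",275,215,330,280,75); s=blob("scene",305,245,350,285,45)
X,e=tri(ray("top",t),ray("scene",s)); print("cap centre",X,e)
P=lambda u,v:np.array([150+u/4-.4,200+v/4-.4])
B=[plane("top",P(*q),.006)[:2] for q in [(480,103),(655,38),(742,265),(568,333)]]
B=np.array(B);print("base",B,B.mean(0)); f=(B[3]-B[0])+(B[2]-B[1]); print("front",f/np.linalg.norm(f))
J=np.array([plane("top",P(*q),.016)[:2] for q in [(28,285),(377,284),(376,441),(26,442)]]);print("jig",J,J.mean(0))
print("pocket plug",plane("top",P(295,365),.016),"flange sq",plane("top",P(102,365),.016), "stem top",plane("top",P(279,362),.051))
Q=lambda u,v:np.array([400+u/6-.4,240+v/6-.4])
C=np.array([plane("top",Q(*q),.016)[:2] for q in [(65,135),(318,88),(378,347),(118,400)]]);print("rest",C,C.mean(0),plane("top",Q(221,246),.016))
print("purple",plane("top",P(233,558),.0),"green",plane("top",P(331,150),0.), "tape",plane("top",P(592,560),.055))
E
```

```text
top [ 12  13  26  29 586] [299.7713 242.0051] [299.5 242. ]
scene [  8   7  29  27 606] [326.9076 264.7063] [327. 265.]
cap centre [0.6122 0.0454 0.0828] [np.float64(0.00018092090281355175), np.float64(0.0001809209028136895)]
base [[ 0.6527  0.1125]
 [ 0.6872  0.0213]
 [ 0.5689 -0.0247]
 [ 0.5331  0.0653]] [0.6105 0.0436]
front [-0.9312 -0.3645]
jig [[0.5561 0.3446]
 [0.5577 0.1635]
 [0.4771 0.1629]
 [0.4752 0.3437]] [0.5165 0.2537]
pocket plug [0.5157 0.2053 0.016 ] flange sq [0.5151 0.3052 0.016 ] stem top [0.5176 0.2066 0.051 ]
rest [[ 0.5771 -0.1791]
 [ 0.5937 -0.2654]
 [ 0.5056 -0.285 ]
 [ 0.487  -0.1968]] [ 0.5409 -0.2315] [ 0.5396 -0.232   0.016 ]
purple [0.4153 0.239  0.    ] green [0.6282 0.1912 0.    ] tape [0.4212 0.049  0.055 ]
```

Call:
step_arm(
  targets=[
    {"offset": [-0.036, -0.024, 0], "twist": 0, "claw": 1},
    {"offset": [-0.036, -0.024, 0], "twist": 0, "claw": 1},
    {"offset": [-0.036, -0.024, 0], "twist": 0, "claw": 1},
    {"offset": [-0.036, -0.024, 0], "twist": 0, "claw": 1},
    {"offset": [-0.036, -0.024, 0], "twist": 0, "claw": 1},
  ],
  squeeze=30,
)

```text
time: 0.65
ee_pos: [0.381, 0.4089, 0.2311]
orientation: [-0.0, 0.208, 0.978, -0.0]
contact_force: [0.6, 0.8, -0.7]
finger_gap: 1.001
```

Call:
step_arm(
  targets=[
    {"offset": [-0.036, -0.024, 0], "twist": 0, "claw": 1},
    {"offset": [-0.036, -0.024, 0], "twist": 0, "claw": 1},
    {"offset": [-0.036, -0.024, 0], "twist": 0, "claw": 1},
    {"offset": [-0.036, -0.024, 0], "twist": 0, "claw": 1},
    {"offset": [-0.036, -0.024, 0], "twist": 0, "claw": 1},
  ],
)

```text
time: 1.15
ee_pos: [0.4963, 0.2261, 0.2312]
orientation: [-0.0, 0.208, 0.978, 0.0]
contact_force: [1.0, 0.9, 0.4]
finger_gap: 1.0
```

Call:
step_arm(
  targets=[
    {"offset": [-0.036, -0.024, 0], "twist": 0, "claw": 1},
    {"offset": [-0.036, -0.024, 0], "twist": 0, "claw": 1},
    {"offset": [-0.036, -0.024, 0], "twist": 0, "claw": 1},
    {"offset": [-0.036, -0.024, 0], "twist": 0, "claw": 1},
    {"offset": [-0.036, -0.024, 0], "twist": 0, "claw": 1},
  ],
)

```text
time: 1.65
ee_pos: [0.6118, 0.0434, 0.2311]
orientation: [-0.0, 0.208, 0.978, 0.0]
contact_force: [0.1, 0.3, -0.1]
finger_gap: 1.003
```

Call:
step_arm(
  targets=[
    {"offset": [0, 0, 0], "twist": 8.5, "claw": 1},
    {"offset": [0, 0, 0], "twist": 8.5, "claw": 1},
    {"offset": [0, 0, 0], "twist": 8.5, "claw": 1},
    {"offset": [0, 0, 0], "twist": 8.5, "claw": 1},
    {"offset": [0, 0, 0], "twist": 8.5, "claw": 1},
  ],
)

```text
time: 2.15
ee_pos: [0.6111, 0.0448, 0.2309]
orientation: [-0.0, 0.551, 0.834, -0.0]
contact_force: [-0.1, -0.3, 0.7]
finger_gap: 1.002
```

Call:
step_arm(
  targets=[
    {"offset": [0, 0, 0], "twist": 8.5, "claw": 1},
    {"offset": [0, 0, 0], "twist": 8.5, "claw": 1},
    {"offset": [0, 0, 0], "twist": 8.5, "claw": 1},
    {"offset": [0, 0, 0], "twist": 8.5, "claw": 1},
    {"offset": [0, 0, 0], "twist": 8.5, "claw": 1},
  ],
)

```text
time: 2.65
ee_pos: [0.611, 0.0449, 0.231]
orientation: [-0.0, 0.816, 0.578, -0.0]
contact_force: [-0.3, -0.8, -0.4]
finger_gap: 0.999
```

Call:
step_arm(
  targets=[
    {"offset": [0, 0, 0], "twist": 8.5, "claw": 1},
    {"offset": [0, 0, 0], "twist": 8.5, "claw": 1},
    {"offset": [0, 0, 0], "twist": 8.5, "claw": 1},
    {"offset": [0, 0, 0], "twist": 8.5, "claw": 1},
    {"offset": [0, 0, 0], "twist": 8.5, "claw": 1},
  ],
)

```text
time: 3.15
ee_pos: [0.6111, 0.045, 0.231]
orientation: [-0.0, 0.97, 0.243, -0.0]
contact_force: [0.7, 0.4, -0.3]
finger_gap: 1.002
```

Call:
step_arm(
  targets=[
    {"offset": [0, 0, 0], "twist": 6.7, "claw": 1},
    {"offset": [0, 0, 0], "twist": 0, "claw": 1},
    {"offset": [0, 0, 0], "twist": 0, "claw": 1},
    {"offset": [0, 0, 0], "twist": 0, "claw": 1},
    {"offset": [0, 0, 0], "twist": 0, "claw": 1},
  ],
)

```text
time: 3.65
ee_pos: [0.6113, 0.0448, 0.2313]
orientation: [-0.0, 0.982, 0.189, 0.0]
contact_force: [-1.0, -0.7, -0.7]
finger_gap: 0.997
```

```bash
python3 - <<'E'
from h import *
o=manip.observe(); im=manip.camera("wrist"); cv2.imwrite("pics/w1.png",im[:,:,::-1])
print(o["ee_pos"],o["orientation"],o["qpos"])
for n,p in dict(cap=[.6122,.0454,.0828],lens=[.608,.0437,.0935],grasp=o["ee_pos"]).items(): print(n,proj("wrist",p,o))
E
```

```text
[0.61133632 0.04477585 0.23131565] [-1.66001462e-04  9.81946606e-01  1.89158211e-01  7.95767109e-05] [-0.76173302  0.4483992   0.84994382  1.64596387 -0.35592567  1.20998613
 -1.02337415]
cap [316.85612341 222.54459994]
lens [316.83141318 231.149979  ]
grasp [316.18174902 307.23461558]
```

View pics/w1.png

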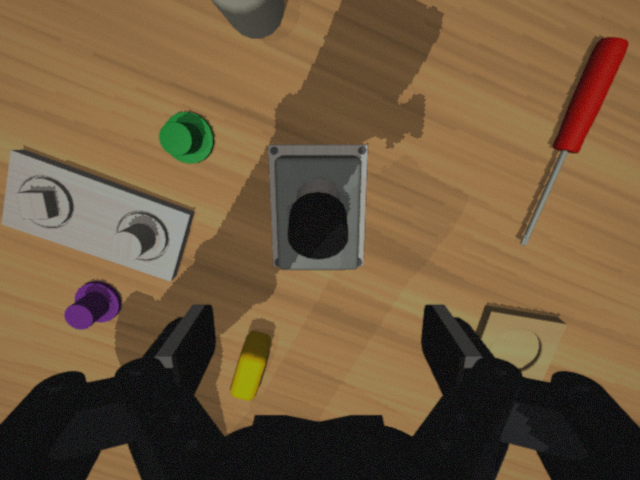

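Wrist view: cap blob centred at (318,225) against a predicted (317,222), with the housing sides vertical in the image. So the yaw is good, and I can descend.

Call:
step_arm(
  targets=[
    {"offset": [-0.001, 0, 0.045], "twist": 0, "claw": 1},
    {"offset": [0, 0, 0.045], "twist": 0, "claw": 1},
    {"offset": [0, 0, 0.04], "twist": 0, "claw": 1},
    {"offset": [0, 0, 0.025], "twist": 0, "claw": 1},
    {"offset": [0, 0, 0.01], "twist": 0, "claw": 1},
  ],
)

```text
time: 4.2
ee_pos: [0.6084, 0.0446, 0.0635]
orientation: [-0.0, 0.982, 0.189, -0.002]
contact_force: [-0.3, 1.2, 0.8]
finger_gap: 1.0
```

Call:
step_arm(
  targets=[
    {"offset": [0, 0, 0], "twist": 0, "claw": 0.3},
    {"offset": [0, 0, 0], "twist": 0, "claw": 0.3},
    {"offset": [0, 0, 0], "twist": 0, "claw": 0.3},
    {"offset": [0, 0, 0], "twist": 0, "claw": 0.3},
    {"offset": [0, 0, 0], "twist": 0, "claw": 0.3},
  ],
  squeeze=30,
)

```text
time: 4.7
ee_pos: [0.6119, 0.0443, 0.0683]
orientation: [-0.0, 0.982, 0.189, 0.002]
contact_force: [-0.4, -1.3, 6.5]
finger_gap: 0.582
```

Call:
step_arm(
  targets=[
    {"offset": [-0.0034, 0, -0.0073], "twist": 0, "claw": 0.3},
    {"offset": [-0.0034, 0, -0.0073], "twist": 0, "claw": 0.3},
    {"offset": [-0.0034, 0, -0.0073], "twist": 0, "claw": 0.3},
    {"offset": [-0.0034, 0, -0.0073], "twist": 0, "claw": 0.3},
    {"offset": [-0.0034, 0, -0.0073], "twist": 0, "claw": 0.3},
  ],
)

```text
time: 5.2
ee_pos: [0.5933, 0.0375, 0.1032]
orientation: [-0.0, 0.982, 0.188, -0.001]
contact_force: [-0.6, 0.0, -0.2]
finger_gap: 0.585
```

```bash
python3 - <<'E'
from h import *
o=manip.observe(); im=manip.camera("scene"); cv2.imwrite("pics/s2.png",im[:,:,::-1])
print(o["ee_pos"],o["contact_force"],o["finger_gap"],o["qpos"])
crop("pics/s2.png","pics/s2c.png",260,150,160,180,3.3)
E
```

```text
[0.59330146 0.03748832 0.1032113 ] [-0.55684683  0.01505072 -0.24379601] 0.5847680484886977 [-0.70647882  0.54975337  0.77312161  1.81758493 -0.45959385  0.96494383
 -0.92860838]
```

View pics/s2c.png

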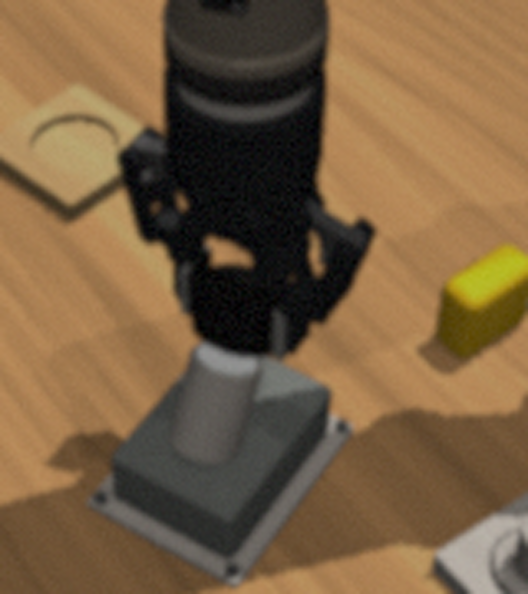

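Call:
step_arm(
  targets=[
    {"offset": [-0.005, 0, -0.02], "twist": 0, "claw": 0.3},
    {"offset": [-0.005, 0.01, -0.025], "twist": 0, "claw": 0.3},
    {"offset": [-0.02, 0.03, -0.01], "twist": 0, "claw": 0.3},
    {"offset": [-0.022, 0.034, 0], "twist": 0, "claw": 0.3},
    {"offset": [-0.022, 0.034, 0], "twist": 0, "claw": 0.3},
  ],
)

```text
time: 5.75
ee_pos: [0.5651, -0.0908, 0.1582]
orientation: [-0.0, 0.982, 0.189, -0.0]
contact_force: [0.2, -0.6, -0.3]
finger_gap: 0.58
```

Call:
step_arm(
  targets=[
    {"offset": [-0.022, 0.034, 0], "twist": 0, "claw": 0.3},
    {"offset": [-0.022, 0.034, 0], "twist": 0, "claw": 0.3},
    {"offset": [-0.022, 0.034, 0], "twist": 0, "claw": 0.3},
    {"offset": [-0.012, 0.021, 0], "twist": 0, "claw": 0.3},
    {"offset": [0, 0, 0], "twist": 0, "claw": 0.3},
  ],
)

```text
time: 6.25
ee_pos: [0.5362, -0.2381, 0.1583]
orientation: [0.001, 0.983, 0.185, -0.001]
contact_force: [-0.7, -0.1, 0.5]
finger_gap: 0.583
```

```bash
python3 - <<'E'
from h import *
o=manip.observe(); im=manip.camera("wrist"); cv2.imwrite("pics/w3.png",im[:,:,::-1])
print(o["ee_pos"],o["contact_force"],o["finger_gap"],o["qpos"])
print(proj("wrist",[.5396,-.232,.016],o), Rt(o).T@(np.array([.536,-.2335,.03])-o["ee_pos"]))
E
```

```text
[ 0.53619904 -0.23813501  0.15825002] [-0.70531694 -0.051435    0.45271538] 0.582580861840709 [-0.29040417  0.47935441  0.84653743  1.79131206 -0.4049461   1.05518982
 -0.4946718 ]
[311.26956043 218.92186631] [ 0.00174998 -0.00466056  0.12823731]
```

View pics/w3.png

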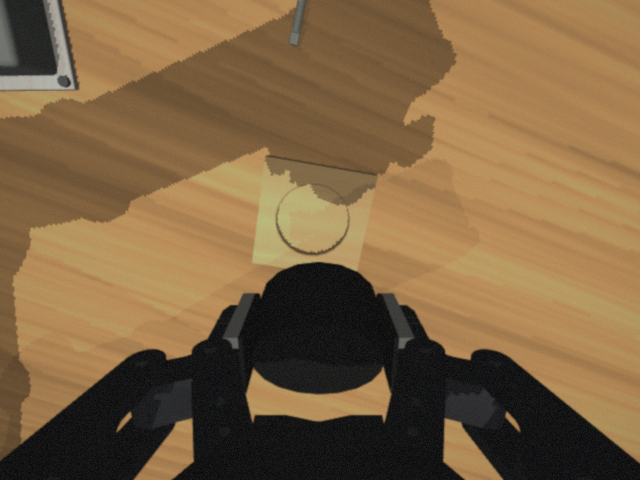

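Wrist view: pocket at (312,219), predicted (311,219). The cap is held centred between the pads at (316,330) and still leaning. Lowering.

Call:
step_arm(
  targets=[
    {"offset": [0.002, -0.005, 0.03], "twist": 0, "claw": 0.3},
    {"offset": [0, 0, 0.04], "twist": 0, "claw": 0.3},
    {"offset": [0, 0, 0.03], "twist": 0, "claw": 0.3},
    {"offset": [0, 0, 0.02], "twist": 0, "claw": 0.3},
    {"offset": [0, 0, 0.01], "twist": 0, "claw": 0.3},
  ],
  squeeze=20,
)

```text
time: 6.8
ee_pos: [0.538, -0.2246, 0.0255]
orientation: [-0.002, 0.982, 0.19, -0.002]
contact_force: [-0.2, 0.5, 0.0]
finger_gap: 0.583
```

Call:
step_arm(
  targets=[
    {"offset": [0, 0, 0.003], "twist": 0, "claw": 0.3},
    {"offset": [0, 0, 0.003], "twist": 0, "claw": 0.3},
    {"offset": [0, 0, 0.002], "twist": 0, "claw": 0.3},
    {"offset": [0, 0, 0.002], "twist": 0, "claw": 0.3},
    {"offset": [0, 0, 0], "twist": 0, "claw": 0.3},
  ],
)

```text
time: 7.3
ee_pos: [0.5394, -0.2274, 0.0182]
orientation: [0.0, 0.982, 0.189, 0.0]
contact_force: [0.5, 0.2, -1.2]
finger_gap: 0.58
```

```bash
python3 - <<'E'
from h import *
o=manip.observe(); im=manip.camera("scene"); cv2.imwrite("pics/s4.png",im[:,:,::-1])
print(o["ee_pos"],o["contact_force"],o["finger_gap"])
crop("pics/s4.png","pics/s4c.png",220,100,140,130,4)
E
```

```text
[ 0.53939555 -0.22739799  0.01818548] [ 0.53636616  0.17841101 -1.23071994] 0.5802219754432507
```

View pics/s4c.png

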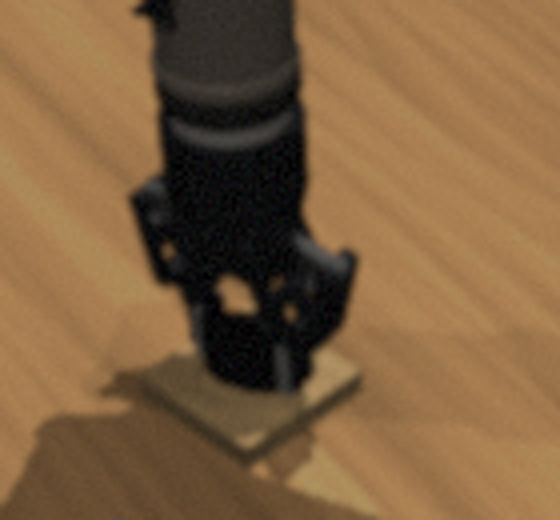

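Call:
step_arm(
  targets=[
    {"offset": [-0.005, 0.005, 0], "twist": 0, "claw": 0.3},
    {"offset": [0, 0, 0], "twist": 0, "claw": 0.3},
    {"offset": [0, 0, 0.001], "twist": 0, "claw": 0.3},
    {"offset": [0, 0, 0.001], "twist": 0, "claw": 0.3},
    {"offset": [0, 0, 0.001], "twist": 0, "claw": 0.3},
  ],
)

```text
time: 7.85
ee_pos: [0.5368, -0.2349, 0.0166]
orientation: [0.0, 0.982, 0.188, 0.001]
contact_force: [-2.6, 2.0, 15.0]
finger_gap: 0.587
```

Call:
step_arm(
  targets=[
    {"offset": [0, 0, 0.001], "twist": 0, "claw": 0.3},
    {"offset": [0, 0, 0.001], "twist": 0, "claw": 0.3},
    {"offset": [0, 0, 0.001], "twist": 0, "claw": 0.3},
    {"offset": [0, 0, 0], "twist": 0, "claw": 0.3},
    {"offset": [0, 0, 0], "twist": 0, "claw": 0.3},
  ],
)

```text
time: 8.35
ee_pos: [0.5388, -0.2344, 0.0144]
orientation: [0.0, 0.982, 0.189, 0.002]
contact_force: [0.0, 2.5, 15.2]
finger_gap: 0.584
```

```bash
python3 - <<'E'
from h import *
o=manip.observe(); im=manip.camera("wrist"); cv2.imwrite("pics/w5.png",im[:,:,::-1])
print(o["ee_pos"],o["contact_force"],o["finger_gap"])
E
```

```text
[ 0.53877077 -0.23440943  0.01444068] [8.43208551e-03 2.50113723e+00 1.52319377e+01] 0.5838893880990401
```

View pics/w5.png

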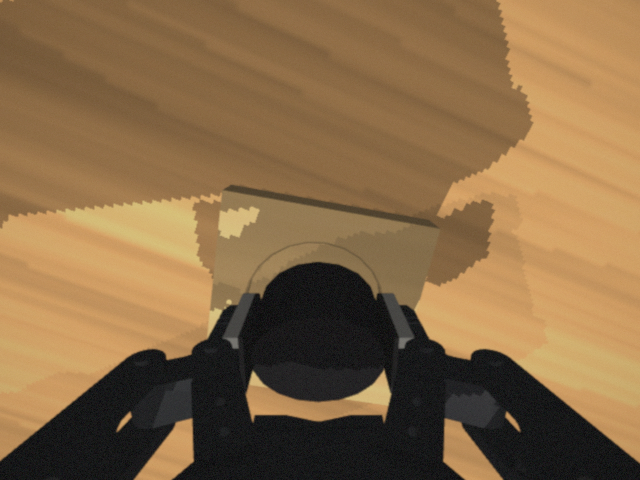

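The cap's visible end face has grown (rows 318–400), so it is swivelling upright under a steady 15 N. I'll press a little more.

Call:
step_arm(
  targets=[
    {"offset": [0, 0, 0.001], "twist": 0, "claw": 0.3},
    {"offset": [0, 0, 0.001], "twist": 0, "claw": 0.3},
    {"offset": [0, 0, 0.001], "twist": 0, "claw": 0.3},
    {"offset": [0, 0, 0], "twist": 0, "claw": 0.3},
    {"offset": [0, 0, 0], "twist": 0, "claw": 0.3},
  ],
)

```text
time: 8.9
ee_pos: [0.5397, -0.2342, 0.013]
orientation: [0.0, 0.982, 0.189, 0.003]
contact_force: [-1.6, 5.3, 25.4]
finger_gap: 0.581
```

```bash
python3 - <<'E'
from h import *
o=manip.observe(); im=manip.camera("wrist"); cv2.imwrite("pics/w6.png",im[:,:,::-1])
print(o["ee_pos"],o["contact_force"],o["finger_gap"])
crop("pics/w6.png","pics/w6c.png",200,180,240,240,2)
E
```

```text
[ 0.53974847 -0.23421615  0.01302031] [-1.58334455  5.31318294 25.35381968] 0.5810605352137092
```

View pics/w6c.png

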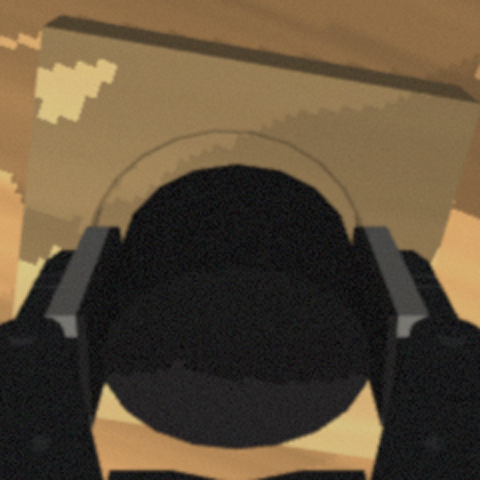

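Call:
step_arm(
  targets=[
    {"offset": [0, 0, -0.002], "twist": 0, "claw": 0.65},
    {"offset": [0, 0, 0], "twist": 0, "claw": 0.75},
    {"offset": [0, 0, 0], "twist": 0, "claw": 0.9},
    {"offset": [0, 0, 0], "twist": 0, "claw": 1},
    {"offset": [0, 0, 0], "twist": 0, "claw": 1},
  ],
)

```text
time: 9.45
ee_pos: [0.5359, -0.2338, 0.0103]
orientation: [-0.0, 0.982, 0.189, -0.0]
contact_force: [-0.3, -0.1, 0.4]
finger_gap: 0.999
```

Call:
step_arm(
  targets=[
    {"offset": [0, 0, -0.03], "twist": 0, "claw": 1},
    {"offset": [0, 0, -0.045], "twist": 0, "claw": 1},
    {"offset": [0, 0, -0.045], "twist": 0, "claw": 1},
    {"offset": [0, 0, -0.03], "twist": 0, "claw": 1},
    {"offset": [0, 0, 0], "twist": 0, "claw": 1},
  ],
)

```text
time: 9.95
ee_pos: [0.5388, -0.2358, 0.1652]
orientation: [0.002, 0.982, 0.189, 0.004]
contact_force: [0.1, -0.1, 0.2]
finger_gap: 1.005
```

```bash
python3 - <<'E'
from h import *
o=manip.observe(); im=manip.camera("wrist"); cv2.imwrite("pics/w7.png",im[:,:,::-1])
im=manip.camera("scene"); cv2.imwrite("pics/s7.png",im[:,:,::-1])
print(o["ee_pos"],o["contact_force"],o["finger_gap"],o["qpos"])
for n,z in (("floor",.010),("top",.040)):
    print(n,proj("wrist",[.5396,-.232,z],o),proj("scene",[.5396,-.232,z]))
crop("pics/w7.png","pics/w7c.png",200,120,240,200,2); crop("pics/s7.png","pics/s7c.png",240,150,90,80,6)
E
```

```text
[ 0.53882684 -0.23575275  0.16521765] [ 0.07483851 -0.13926681  0.24862336] 1.0049205972425468 [-0.30033162  0.46899609  0.8526719   1.78787398 -0.4028944   1.05927532
 -0.4934773 ]
floor [312.43451318 220.54278339] [282.57058936 194.90557518]
top [312.0531423  229.59613528] [281.69147771 184.84672021]
```

View pics/w7c.png

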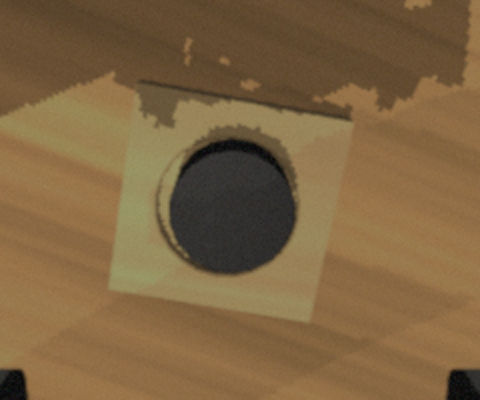

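View pics/s7c.png

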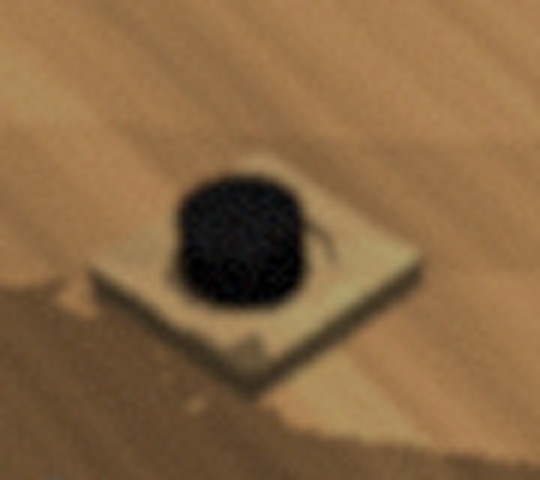

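```bash
python3 - <<'E'
from h import *
o=manip.observe()
g=cv2.imread("pics/w7.png"); m=((g.max(2)<75)&(g.max(2)>30)).astype(np.uint8); m[:120]=0;m[300:]=0;m[:,:270]=0;m[:,360:]=0
c=max(cv2.findContours(m,0,2)[0],key=cv2.contourArea); e=cv2.fitEllipse(cv2.convexHull(c)); print(e)
X=plane("wrist",e[0],.040,o); print(X-[.5396,-.232,.04])
im=manip.camera("top"); cv2.imwrite("pics/t7.png",im[:,:,::-1]); crop("pics/t7.png","pics/t7c.png",400,240,80,75,6)
E
```

```text
((315.61181640625, 223.0779266357422), (62.409114837646484, 68.41236877441406), 9.730128288269043)
[ 3.49771630e-03  2.18301144e-03 -2.08166817e-17]
```

View pics/t7c.png

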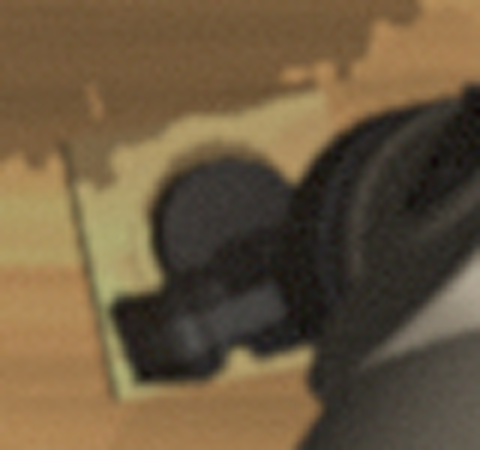

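The cap sits flat in the pocket, 4 mm off centre, which is within the pocket's play. Now the plug.

Call:
step_arm(
  targets=[
    {"offset": [0.0144, -0.0418, 0], "twist": 0, "claw": 0.7},
    {"offset": [0.0144, -0.0418, 0], "twist": 0, "claw": 0.7},
    {"offset": [0.0144, -0.0418, 0], "twist": 0, "claw": 0.7},
    {"offset": [0.0144, -0.0418, 0], "twist": 0, "claw": 0.7},
    {"offset": [0.0144, -0.0418, 0], "twist": 0, "claw": 0.7},
  ],
)

```text
time: 10.6
ee_pos: [0.524, -0.0112, 0.159]
orientation: [-0.0, 0.982, 0.189, -0.002]
contact_force: [0.4, 0.6, 0.7]
finger_gap: 0.699
```

Call:
step_arm(
  targets=[
    {"offset": [0.0144, -0.0418, 0], "twist": 0, "claw": 0.7},
    {"offset": [0.0144, -0.0418, 0], "twist": 0, "claw": 0.7},
    {"offset": [0.0144, -0.0418, 0], "twist": 0, "claw": 0.7},
    {"offset": [0.0144, -0.0418, 0], "twist": 0, "claw": 0.7},
    {"offset": [0.0144, -0.0418, 0], "twist": 0, "claw": 0.7},
  ],
)

```text
time: 11.1
ee_pos: [0.5135, 0.2092, 0.159]
orientation: [0.001, 0.982, 0.189, -0.002]
contact_force: [0.4, -1.0, 0.5]
finger_gap: 0.699
```

Call:
step_arm(
  targets=[
    {"offset": [0, 0, 0], "twist": -8.5, "claw": 0.7},
    {"offset": [0, 0, 0], "twist": -8.5, "claw": 0.7},
    {"offset": [0, 0, 0], "twist": -8.5, "claw": 0.7},
    {"offset": [0, 0, 0], "twist": -8.5, "claw": 0.7},
    {"offset": [0, 0, 0], "twist": -8.5, "claw": 0.7},
  ],
)

```text
time: 11.6
ee_pos: [0.5137, 0.2073, 0.1587]
orientation: [-0.0, 0.845, 0.534, -0.002]
contact_force: [0.4, 0.1, -0.4]
finger_gap: 0.697
```

Call:
step_arm(
  targets=[
    {"offset": [0, 0, 0], "twist": -8.5, "claw": 0.7},
    {"offset": [0, 0, 0], "twist": -8.5, "claw": 0.7},
    {"offset": [0, 0, 0], "twist": -8.5, "claw": 0.7},
    {"offset": [0, 0, 0], "twist": 0, "claw": 0.7},
    {"offset": [0, 0, 0], "twist": 0, "claw": 0.7},
  ],
)

```text
time: 12.1
ee_pos: [0.5143, 0.2073, 0.1595]
orientation: [-0.0, 0.71, 0.704, -0.001]
contact_force: [-1.0, -0.5, -0.1]
finger_gap: 0.7
```

```bash
python3 - <<'E'
from h import *
np.set_printoptions(precision=4,suppress=True)
o=manip.observe(); im=manip.camera("wrist"); cv2.imwrite("pics/w8.png",im[:,:,::-1])
print(o["ee_pos"],o["contact_force"],o["finger_gap"],o["qpos"],Rt(o)[:,0])
print(proj("wrist",[.5165,.206,.051],o),proj("wrist",[.5165,.206,.016],o))
E
```

```text
[0.5143 0.2073 0.1595] [-0.9846 -0.5114 -0.0681] 0.6999429513540107 [-0.9092  0.3396  0.5542  1.8592 -0.2092  1.0031 -0.2745] [ 0.0076  1.     -0.0011]
[321.8194 238.6499] [321.5113 226.4023]
```

View pics/w8.png

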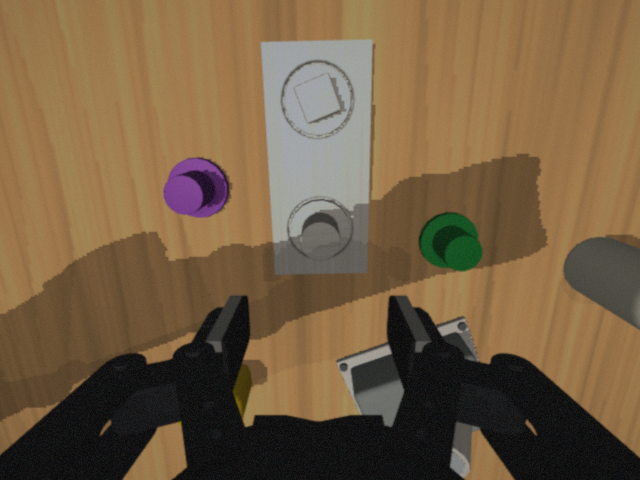

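Wrist view: plug stem top at (321,237), predicted (322,239); the square boss is at (320,97), well away. Descending on the plug.

Call:
step_arm(
  targets=[
    {"offset": [-0.001, 0.002, 0.03], "twist": 0, "claw": 0.7},
    {"offset": [0, 0, 0.04], "twist": 0, "claw": 0.7},
    {"offset": [0, 0, 0.035], "twist": 0, "claw": 0.7},
    {"offset": [0, 0, 0.022], "twist": 0, "claw": 0.7},
    {"offset": [0, 0, 0.01], "twist": 0, "claw": 0.7},
  ],
)

```text
time: 12.65
ee_pos: [0.5152, 0.2061, 0.0212]
orientation: [-0.001, 0.709, 0.705, -0.002]
contact_force: [-0.3, -0.4, 0.2]
finger_gap: 0.697
```

Call:
step_arm(
  targets=[
    {"offset": [0, 0, 0], "twist": 0, "claw": 0.1},
    {"offset": [0, 0, 0], "twist": 0, "claw": 0.1},
    {"offset": [0, 0, 0], "twist": 0, "claw": 0.1},
    {"offset": [0, 0, 0], "twist": 0, "claw": 0.1},
    {"offset": [0, 0, 0], "twist": 0, "claw": 0.1},
  ],
  squeeze=40,
)

```text
time: 13.15
ee_pos: [0.518, 0.2072, 0.025]
orientation: [0.0, 0.709, 0.706, 0.001]
contact_force: [-1.1, 0.6, 3.6]
finger_gap: 0.333
```

Call:
step_arm(
  targets=[
    {"offset": [0, 0, -0.01], "twist": 0, "claw": 0.1},
    {"offset": [0, 0, -0.02], "twist": 0, "claw": 0.1},
    {"offset": [0, 0, -0.03], "twist": 0, "claw": 0.1},
    {"offset": [0, 0, -0.015], "twist": 0, "claw": 0.1},
    {"offset": [0, 0, 0], "twist": 0, "claw": 0.1},
  ],
)

```text
time: 13.65
ee_pos: [0.519, 0.2075, 0.1014]
orientation: [0.001, 0.709, 0.706, 0.003]
contact_force: [0.8, 0.5, -1.0]
finger_gap: 0.332
```

Call:
step_arm(
  targets=[
    {"offset": [0, 0, 0], "twist": 0, "claw": 0.1},
    {"offset": [-0.015, 0, 0], "twist": 0, "claw": 0.1},
    {"offset": [-0.025, 0, 0], "twist": 0, "claw": 0.1},
    {"offset": [-0.024, 0, 0], "twist": 0, "claw": 0.1},
    {"offset": [0, 0, 0], "twist": 0, "claw": 0.1},
  ],
)

```text
time: 14.15
ee_pos: [0.5157, 0.1366, 0.0977]
orientation: [0.0, 0.711, 0.703, -0.002]
contact_force: [0.1, 0.2, -1.8]
finger_gap: 0.331
```

```bash
python3 - <<'E'
from h import *
np.set_printoptions(precision=4,suppress=True)
o=manip.observe(); im=manip.camera("wrist"); cv2.imwrite("pics/w9.png",im[:,:,::-1])
im=manip.camera("scene"); cv2.imwrite("pics/s9.png",im[:,:,::-1]);crop("pics/s9.png","pics/s9c.png",320,200,190,190,3)
print(o["ee_pos"],o["contact_force"],o["finger_gap"],o["qpos"],Rt(o)[:,0])
E
```

```text
[0.5157 0.1366 0.0977] [ 0.0763  0.1927 -1.759 ] 0.33145949457780627 [-0.7875  0.389   0.5504  1.9619 -0.26    0.8641 -0.1107] [ 0.0114  0.9999 -0.0038]
```

View pics/w9.png

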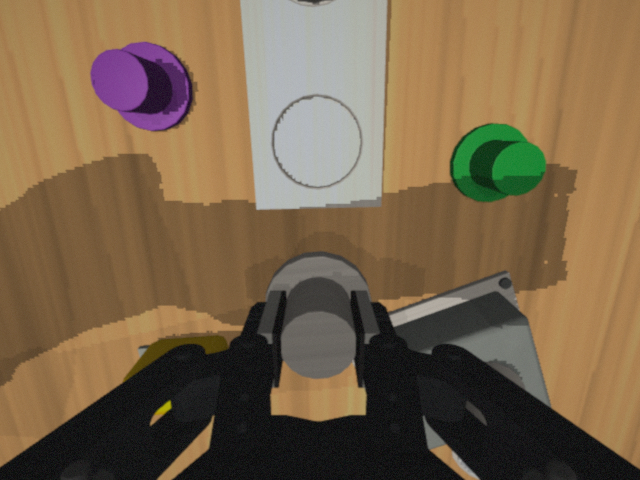

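View pics/s9c.png

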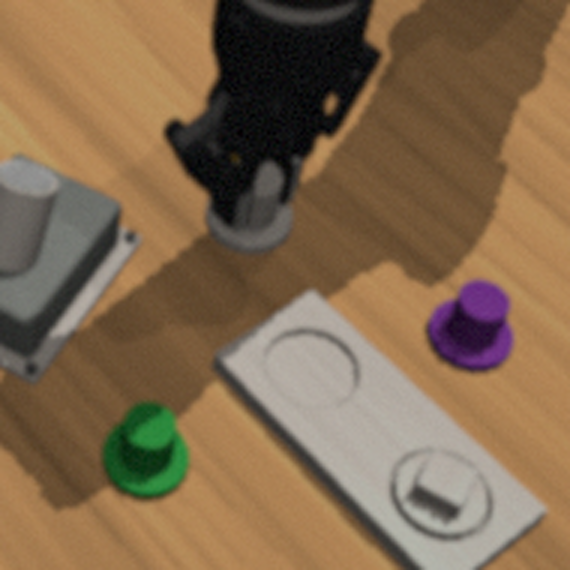

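Plug lifted and clear of the jig: stem top at (318,337), flange ahead of the pads at (318,290). The tool can't be tilted directly by these moves. So I'll swivel the plug in the pads about the jaw axis, by pressing its flange edge on the jig's free end edge (row 209), until it leans 25°. First, where it sits in the tool.

Call:
step_arm(
  targets=[
    {"offset": [0, 0, 0.02], "twist": 0, "claw": 0.1},
    {"offset": [0, 0, 0.02], "twist": 0, "claw": 0.1},
    {"offset": [0, 0, 0.01], "twist": 0, "claw": 0.1},
    {"offset": [0, 0, 0], "twist": 0, "claw": 0.1},
    {"offset": [0, 0, 0], "twist": 0, "claw": 0.1},
  ],
  squeeze=25,
)

```text
time: 14.75
ee_pos: [0.5171, 0.1431, 0.049]
orientation: [0.0, 0.708, 0.706, 0.0]
contact_force: [-0.3, -0.4, -0.9]
finger_gap: 0.327
```

```bash
python3 - <<'E'
from h import *
np.set_printoptions(precision=4,suppress=True)
o=manip.observe(); im=manip.camera("wrist"); cv2.imwrite("pics/w10.png",im[:,:,::-1])
print(o["ee_pos"],o["contact_force"],o["finger_gap"],Rt(o)[:,0])
for uv,dz in (((318,337),.026),((318,252),-.006)):
    X=plane("wrist",uv,o["ee_pos"][2]+dz,o); print(Rt(o).T@(X-o["ee_pos"]))
E
```

```text
[0.5171 0.1431 0.049 ] [-0.2858 -0.388  -0.932 ] 0.3270132619708475 [0.0038 1.     0.0001]
[ 0.0011 -0.0003 -0.026 ]
[ 0.0237 -0.0003  0.006 ]
```

View pics/w10.png

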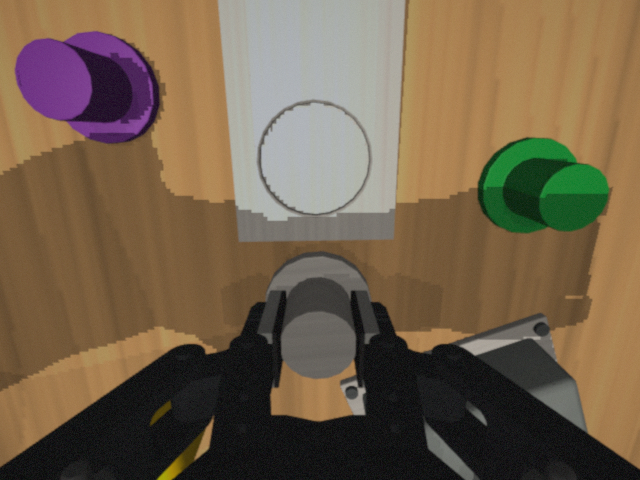

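Call:
step_arm(
  targets=[
    {"offset": [0, 0, 0.01], "twist": 0, "claw": 0.1},
    {"offset": [0, 0, 0.007], "twist": 0, "claw": 0.1},
    {"offset": [0, 0, 0.002], "twist": 0, "claw": 0.1},
    {"offset": [0, 0, 0.001], "twist": 0, "claw": 0.1},
    {"offset": [0, 0, 0], "twist": 0, "claw": 0.1},
  ],
  squeeze=25,
)

```text
time: 15.3
ee_pos: [0.5167, 0.1426, 0.0287]
orientation: [-0.0, 0.709, 0.706, -0.0]
contact_force: [-0.4, -1.1, -1.9]
finger_gap: 0.328
```

Call:
step_arm(
  targets=[
    {"offset": [0, 0, 0.001], "twist": 0, "claw": 0.1},
    {"offset": [-0.0005, 0, 0.001], "twist": 0, "claw": 0.1},
    {"offset": [-0.0005, 0, 0.001], "twist": 0, "claw": 0.1},
    {"offset": [0, 0, 0], "twist": 0, "claw": 0.1},
    {"offset": [0, 0, 0], "twist": 0, "claw": 0.1},
  ],
)

```text
time: 15.8
ee_pos: [0.5169, 0.1418, 0.0258]
orientation: [-0.0, 0.709, 0.706, 0.0]
contact_force: [0.7, -0.2, -1.7]
finger_gap: 0.333
```

```bash
python3 - <<'E'
from h import *
np.set_printoptions(precision=4,suppress=True)
o=manip.observe(); im=manip.camera("wrist"); cv2.imwrite("pics/w11.png",im[:,:,::-1])
im=manip.camera("scene"); cv2.imwrite("pics/s11.png",im[:,:,::-1]);crop("pics/s11.png","pics/s11c.png",360,240,90,90,6)
print(o["ee_pos"],o["contact_force"],o["finger_gap"])
E
```

```text
[0.5169 0.1418 0.0258] [ 0.7185 -0.2186 -1.7432] 0.33299014416364864
```

View pics/w11.png

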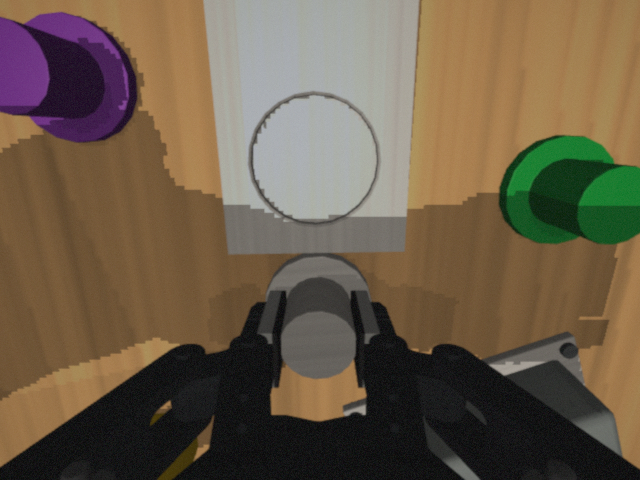

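View pics/s11c.png

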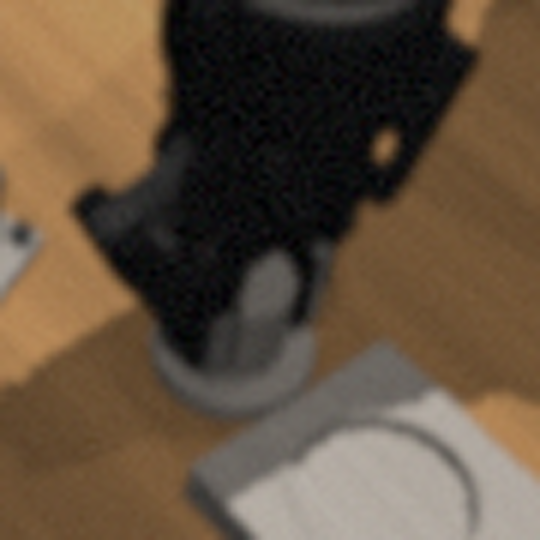

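```bash
python3 - <<'E'
from h import *
np.set_printoptions(precision=4,suppress=True)
o=manip.observe()
print(plane("wrist",(316,253),.016,o),plane("wrist",(318,252),o["ee_pos"][2]-.006,o))
# edge lines
for uv in [(228,253),(405,252)]: print(plane("wrist",uv,.016,o))
E
```

```text
[0.5157 0.1637 0.016 ] [0.5166 0.1655 0.0199]
[0.4758 0.1639 0.016 ]
[0.556  0.1641 0.016 ]
```

The flange's leading edge only just meets the jig edge (both near row 253), so there's no overlap yet. I'll raise, go 5 mm in, and press again.

Call:
step_arm(
  targets=[
    {"offset": [0, 0, -0.01], "twist": 0, "claw": 0.1},
    {"offset": [0.003, 0, 0], "twist": 0, "claw": 0.1},
    {"offset": [0.003, 0, 0], "twist": 0, "claw": 0.1},
    {"offset": [0, 0, 0.004], "twist": 0, "claw": 0.1},
    {"offset": [0, 0, 0.002], "twist": 0, "claw": 0.1},
  ],
)

```text
time: 16.4
ee_pos: [0.5166, 0.1478, 0.0296]
orientation: [-0.0, 0.708, 0.706, -0.0]
contact_force: [-2.9, -2.3, 12.0]
finger_gap: 0.329
```

Call:
step_arm(
  targets=[
    {"offset": [0, 0, 0.001], "twist": 0, "claw": 0.1},
    {"offset": [0, 0, 0.001], "twist": 0, "claw": 0.1},
    {"offset": [0, 0, 0.001], "twist": 0, "claw": 0.1},
    {"offset": [0, 0, 0], "twist": 0, "claw": 0.1},
    {"offset": [0, 0, 0], "twist": 0, "claw": 0.1},
  ],
)

```text
time: 16.9
ee_pos: [0.5169, 0.1469, 0.0286]
orientation: [-0.001, 0.709, 0.705, -0.0]
contact_force: [-5.4, -2.4, 16.9]
finger_gap: 0.33
```

Call:
step_arm(
  targets=[
    {"offset": [-0.0003, 0, 0.001], "twist": 0, "claw": 0.1},
    {"offset": [-0.0003, 0, 0.001], "twist": 0, "claw": 0.1},
    {"offset": [-0.0004, 0, 0.001], "twist": 0, "claw": 0.1},
    {"offset": [0, 0, 0.001], "twist": 0, "claw": 0.1},
    {"offset": [0, 0, 0], "twist": 0, "claw": 0.1},
  ],
)

```text
time: 17.4
ee_pos: [0.5179, 0.1446, 0.0251]
orientation: [0.0, 0.709, 0.705, 0.0]
contact_force: [-4.8, -4.5, 20.1]
finger_gap: 0.327
```

```bash
python3 - <<'E'
from h import *
np.set_printoptions(precision=4,suppress=True)
o=manip.observe(); im=manip.camera("wrist"); cv2.imwrite("pics/w12.png",im[:,:,::-1])
im=manip.camera("scene"); cv2.imwrite("pics/s12.png",im[:,:,::-1]);crop("pics/s12.png","pics/s12c.png",360,240,90,90,6)
print(o["ee_pos"],o["contact_force"],o["finger_gap"])
E
```

```text
[0.5179 0.1446 0.0251] [-4.8482 -4.543  20.0529] 0.3269003232128424
```

View pics/w12.png

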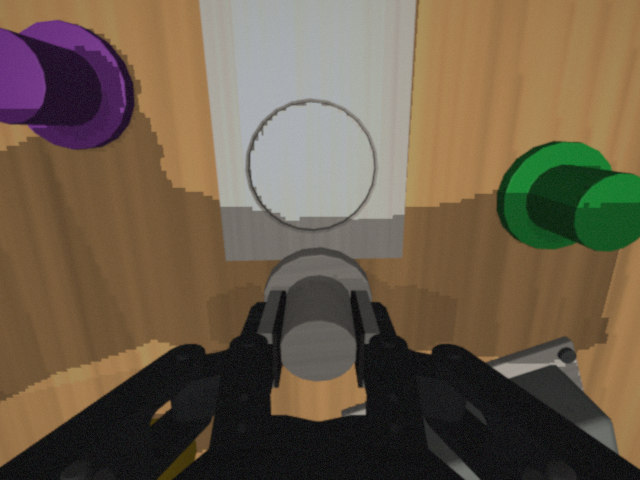

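View pics/s12c.png

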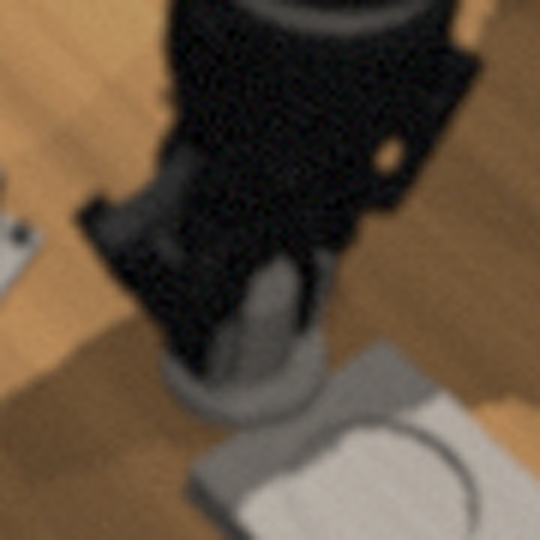

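The flange edge has come up (row 253 → 247), so it is pivoting. Continuing down and outward, to keep the lever arm.

Call:
step_arm(
  targets=[
    {"offset": [-0.001, 0, 0.001], "twist": 0, "claw": 0.1},
    {"offset": [-0.001, 0, 0.001], "twist": 0, "claw": 0.1},
    {"offset": [-0.001, 0, 0.001], "twist": 0, "claw": 0.1},
    {"offset": [-0.001, 0, 0.0005], "twist": 0, "claw": 0.1},
    {"offset": [0, 0, 0], "twist": 0, "claw": 0.1},
  ],
)

```text
time: 18.0
ee_pos: [0.5181, 0.142, 0.0214]
orientation: [0.0, 0.709, 0.705, 0.001]
contact_force: [-4.2, -2.2, 17.2]
finger_gap: 0.326
```

```bash
python3 - <<'E'
from h import *
np.set_printoptions(precision=4,suppress=True)
o=manip.observe(); im=manip.camera("wrist"); cv2.imwrite("pics/w13.png",im[:,:,::-1])
im=manip.camera("scene"); cv2.imwrite("pics/s13.png",im[:,:,::-1]);crop("pics/s13.png","pics/s13c.png",360,240,90,90,6)
print(o["ee_pos"],o["contact_force"],o["finger_gap"])
E
```

```text
[0.5181 0.142  0.0214] [-4.2059 -2.2071 17.1543] 0.32628000729691664
```

View pics/w13.png

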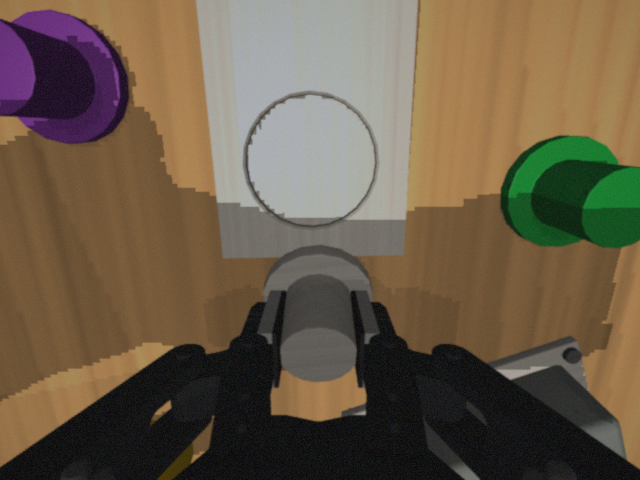

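View pics/s13c.png

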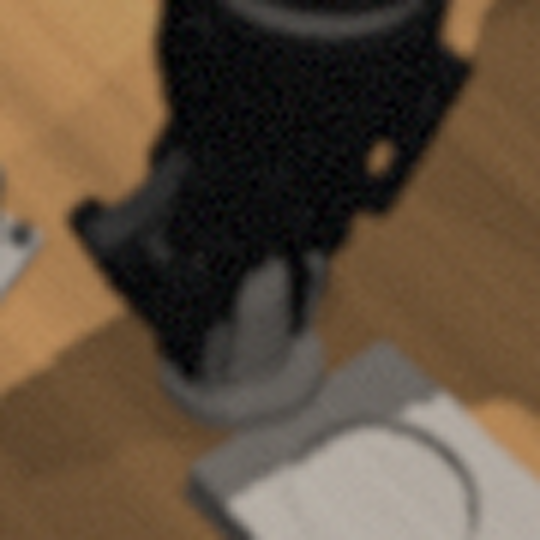

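```bash
cat >> h.py <<'E'
def tproj(p):
    i=manip.camera_info("wrist"); f,cx,cy=K(i); T=i["T_tool_cam"]; q=T[:3,:3].T@(np.array(p)-T[:3,3]); return np.array([cx+f*q[0]/q[2],cy+f*q[1]/q[2]])
def plugpt(r,ang,h,th,zg=-.0187,x0=0):
    # local: height h above underside, radius r, angle from +x ; pivot at tool z=zg, pivot h0
    return None
E
python3 - <<'E'
from h import *
np.set_printoptions(precision=1,suppress=True)
for h0 in (.033,.037):
  for d in (0,5,10,15,20,25):
    t=np.radians(d)
    def P(x,y,h):
        X=x*np.cos(t)-(h-h0)*np.sin(t); Z=x*np.sin(t)+(h-h0)*np.cos(t)  # Z up rel G
        zG=.033-.0187-h0  # keep flat underside 14.3mm below tcp
        return tproj([X,y,-(h0-.0143)-Z])
    print(h0,d,"lead",P(.025,0,.008),"stemtop back",P(-.015,0,.04),"front",P(.015,0,.04),"flange side",P(0,.025,.008))
E
python3 - <<'E'
import sys; sys.path.insert(0,'.')
from h import *
crop("pics/w10.png","pics/w10c.png",250,230,140,170,3.5)
crop("pics/w13.png","pics/w13c.png",250,230,140,170,3.5)
a=cv2.imread("pics/w10c.png");b=cv2.imread("pics/w13c.png")
cv2.imwrite("pics/cmp.png",cv2.resize(np.hstack([a,b]),(800,486)))
E
```

```text
0.033 0 lead [318.8 249. ] stemtop back [318.8 372.8] front [318.9 303. ] flange side [372.8 300.3]
0.033 5 lead [318.8 246.1] stemtop back [318.7 371.8] front [318.9 306.3] flange side [373.1 296.2]
0.033 10 lead [318.8 243.6] stemtop back [318.7 370.5] front [318.9 309.9] flange side [373.4 292.1]
0.033 15 lead [318.8 241.8] stemtop back [318.7 368.9] front [318.9 313.7] flange side [373.8 288.3]
0.033 20 lead [318.8 240.4] stemtop back [318.7 367. ] front [318.9 317.6] flange side [374.2 284.7]
0.033 25 lead [318.8 239.7] stemtop back [318.7 364.9] front [318.9 321.7] flange side [374.7 281.3]
0.037 0 lead [318.8 249. ] stemtop back [318.8 372.8] front [318.9 303. ] flange side [372.8 300.3]
0.037 5 lead [318.8 245.3] stemtop back [318.8 371.1] front [318.9 305.5] flange side [373.1 295.5]
0.037 10 lead [318.8 242.1] stemtop back [318.7 369.1] front [318.9 308.2] flange side [373.5 290.8]
0.037 15 lead [318.8 239.5] stemtop back [318.7 366.9] front [318.9 311.2] flange side [373.9 286.3]
0.037 20 lead [318.8 237.4] stemtop back [318.7 364.5] front [318.9 314.5] flange side [374.4 282.1]
0.037 25 lead [318.8 235.9] stemtop back [318.7 361.9] front [318.9 318. ] flange side [375.  278.2]
```

View pics/cmp.png

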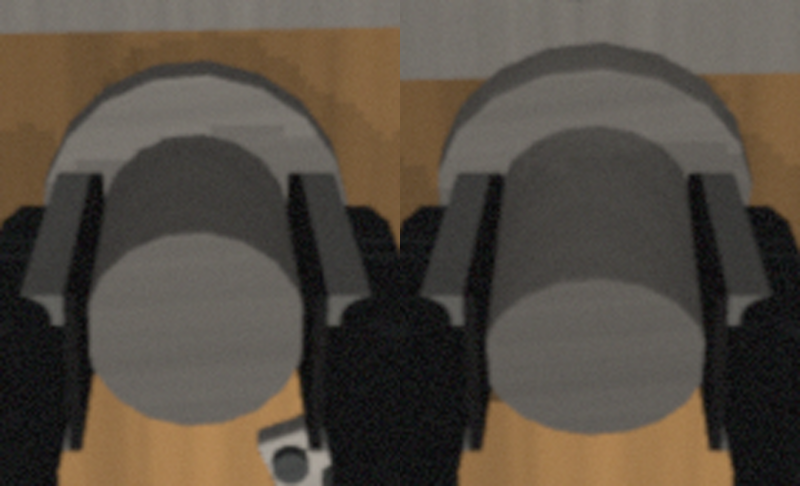

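Side by side, before and after: the stem-top ellipse aspect went from 0.89 to 0.705, about 18° of tilt so far. A bit more is needed.

Call:
step_arm(
  targets=[
    {"offset": [-0.001, 0, 0.001], "twist": 0, "claw": 0.1},
    {"offset": [-0.001, 0, 0.001], "twist": 0, "claw": 0.1},
    {"offset": [-0.001, 0, 0.0005], "twist": 0, "claw": 0.1},
    {"offset": [0, 0, 0], "twist": 0, "claw": 0.1},
    {"offset": [0, 0, 0], "twist": 0, "claw": 0.1},
  ],
)

```text
time: 18.6
ee_pos: [0.5183, 0.1402, 0.0189]
orientation: [-0.0, 0.709, 0.705, 0.002]
contact_force: [-3.0, -1.8, 16.3]
finger_gap: 0.332
```

```bash
python3 - <<'E'
from h import *
np.set_printoptions(precision=4,suppress=True)
o=manip.observe(); im=manip.camera("wrist"); cv2.imwrite("pics/w14.png",im[:,:,::-1])
print(o["ee_pos"],o["contact_force"],o["finger_gap"])
crop("pics/w14.png","pics/w14c.png",250,230,140,170,3.5)
E
```

```text
[0.5183 0.1402 0.0189] [-2.9968 -1.7807 16.3237] 0.33232090886194443
```

View pics/w14c.png

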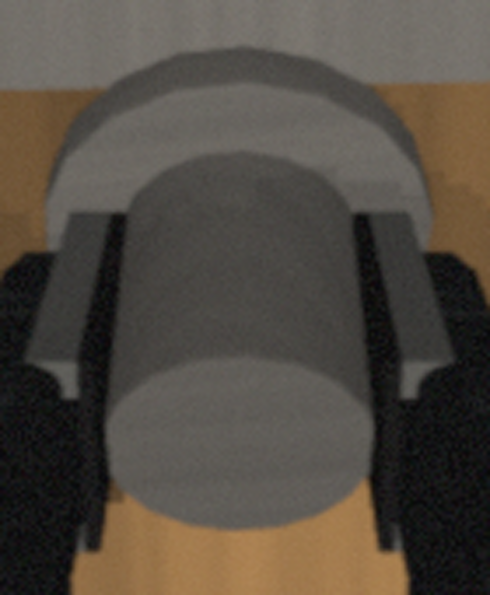

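```bash
cat >> h.py <<'E'
from scipy.optimize import least_squares
L=np.array([[.025,0],[.025,.008],[.015,.04],[-.015,.04]])
def fitplug(rows):
    def pts(p,l=L):
        t,x0,z0=p; return np.array([[x0+x*np.cos(t)-h*np.sin(t),0,z0-(x*np.sin(t)+h*np.cos(t))] for x,h in l])
    r=least_squares(lambda p:[tproj(q)[1]-v for q,v in zip(pts(p),rows)],[.2,0,.014],x_scale=[.1,.01,.01])
    return np.degrees(r.x[0]),r.x[1:]*1e3,r.fun
E
python3 - <<'E'
from h import *
np.set_printoptions(precision=2,suppress=True)
print(fitplug([251.7,256.3,311.6,378.4]))
print(fitplug([245.2,254.8,328.0,381.6]))
print(fitplug([243.1,253.7,331.4,380.9]))
E
```

```text
(np.float64(0.3308625377211205), array([-4.64, 17.07]), array([-0.56,  0.66, -0.14,  0.05]))
(np.float64(14.43969991287171), array([ 2.55, 12.85]), array([-0.25,  0.3 , -0.07,  0.03]))
(np.float64(18.145095697911376), array([ 4.97, 11.34]), array([-0.33,  0.38, -0.09,  0.04]))
```

The four-row fit gives 0.3° for the untilted picture (a good check) and 18° now. The low flange edge must be about on the bench, so I'll slide towards the jig while rising slightly, so that only the jig edge pushes.

Call:
step_arm(
  targets=[
    {"offset": [0, 0, -0.001], "twist": 0, "claw": 0.1},
    {"offset": [0.002, 0, -0.0005], "twist": 0, "claw": 0.1},
    {"offset": [0.002, 0, -0.0003], "twist": 0, "claw": 0.1},
    {"offset": [0.002, 0, -0.0002], "twist": 0, "claw": 0.1},
    {"offset": [0, 0, 0], "twist": 0, "claw": 0.1},
  ],
)

```text
time: 19.15
ee_pos: [0.5182, 0.1408, 0.0197]
orientation: [0.002, 0.71, 0.705, -0.001]
contact_force: [-0.4, -9.3, 8.2]
finger_gap: 0.329
```

```bash
python3 - <<'E'
from h import *
np.set_printoptions(precision=4,suppress=True)
o=manip.observe(); im=manip.camera("wrist"); cv2.imwrite("pics/w15.png",im[:,:,::-1])
print(o["ee_pos"],o["contact_force"],o["finger_gap"])
crop("pics/w15.png","pics/w15c.png",250,230,140,170,3.5)
E
```

```text
[0.5182 0.1408 0.0197] [-0.3646 -9.2797  8.1843] 0.3286593849482096
```

View pics/w15c.png

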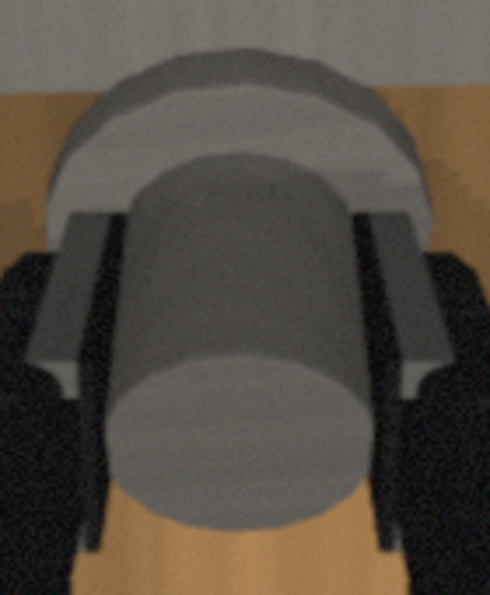

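Call:
step_arm(
  targets=[
    {"offset": [0, 0, -0.005], "twist": 0, "claw": 0.1},
    {"offset": [0, 0, -0.005], "twist": 0, "claw": 0.1},
    {"offset": [0, 0, 0], "twist": 0, "claw": 0.1},
    {"offset": [0, 0, 0], "twist": 0, "claw": 0.1},
    {"offset": [0, 0, 0], "twist": 0, "claw": 0.1},
  ],
)

```text
time: 19.7
ee_pos: [0.5165, 0.1461, 0.0285]
orientation: [-0.0, 0.708, 0.706, -0.0]
contact_force: [-0.1, -0.7, -0.4]
finger_gap: 0.332
```

Call:
step_arm(
  targets=[
    {"offset": [0, 0, 0.004], "twist": 0, "claw": 0.1},
    {"offset": [0, 0, 0.002], "twist": 0, "claw": 0.1},
    {"offset": [0, 0, 0.0015], "twist": 0, "claw": 0.1},
    {"offset": [0, 0, 0.0015], "twist": 0, "claw": 0.1},
    {"offset": [0, 0, 0], "twist": 0, "claw": 0.1},
  ],
)

```text
time: 20.2
ee_pos: [0.5166, 0.1456, 0.021]
orientation: [-0.001, 0.709, 0.705, -0.0]
contact_force: [-4.6, -0.9, 12.8]
finger_gap: 0.329
```

```bash
python3 - <<'E'
from h import *
np.set_printoptions(precision=4,suppress=True)
o=manip.observe(); im=manip.camera("wrist"); cv2.imwrite("pics/w16.png",im[:,:,::-1])
print(o["ee_pos"],o["contact_force"],o["finger_gap"])
crop("pics/w16.png","pics/w16c.png",250,230,140,170,3.5)
E
```

```text
[0.5166 0.1456 0.021 ] [-4.6322 -0.8813 12.8011] 0.32887858214034166
```

View pics/w16c.png

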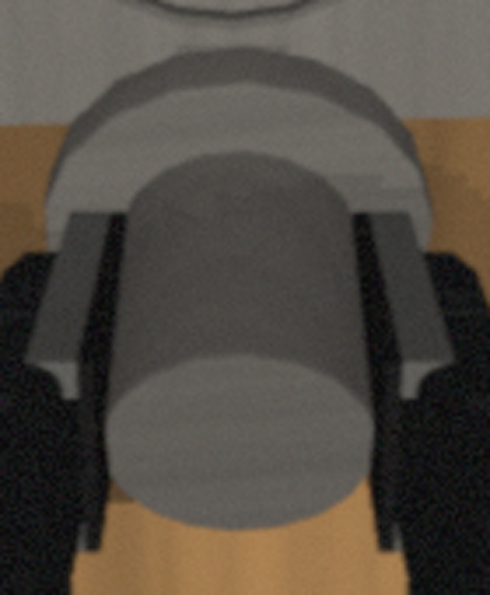

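Call:
step_arm(
  targets=[
    {"offset": [0, 0, 0.001], "twist": 0, "claw": 0.1},
    {"offset": [0, 0, 0.001], "twist": 0, "claw": 0.1},
    {"offset": [-0.0005, 0, 0.001], "twist": 0, "claw": 0.1},
    {"offset": [0, 0, 0], "twist": 0, "claw": 0.1},
    {"offset": [0, 0, 0], "twist": 0, "claw": 0.1},
  ],
)

```text
time: 20.75
ee_pos: [0.5168, 0.1447, 0.0194]
orientation: [-0.001, 0.709, 0.705, 0.0]
contact_force: [-8.0, -2.3, 22.9]
finger_gap: 0.332
```

```bash
python3 - <<'E'
from h import *
np.set_printoptions(precision=4,suppress=True)
o=manip.observe(); im=manip.camera("wrist"); cv2.imwrite("pics/w17.png",im[:,:,::-1])
print(o["ee_pos"],o["contact_force"],o["finger_gap"])
crop("pics/w17.png","pics/w17c.png",250,230,140,170,3.5)
E
```

```text
[0.5168 0.1447 0.0194] [-7.9693 -2.2723 22.8827] 0.331592027531342
```

View pics/w17c.png

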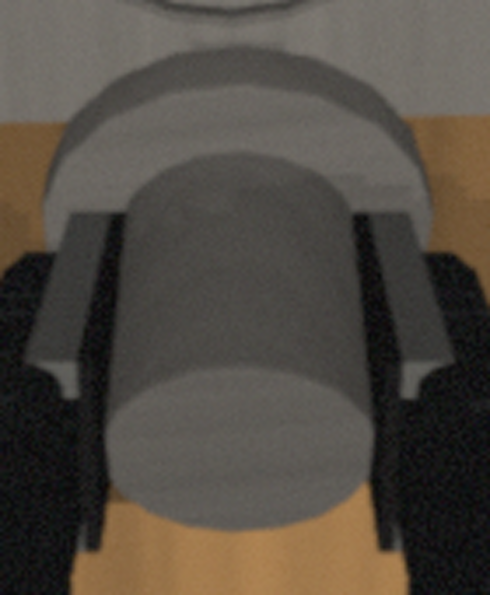

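Call:
step_arm(
  targets=[
    {"offset": [-0.0005, 0, 0.001], "twist": 0, "claw": 0.1},
    {"offset": [-0.0005, 0, 0.001], "twist": 0, "claw": 0.1},
    {"offset": [-0.0005, 0, 0.0005], "twist": 0, "claw": 0.1},
    {"offset": [0, 0, 0], "twist": 0, "claw": 0.1},
    {"offset": [0, 0, 0], "twist": 0, "claw": 0.1},
  ],
)

```text
time: 21.3
ee_pos: [0.5174, 0.1438, 0.0181]
orientation: [-0.001, 0.709, 0.705, 0.001]
contact_force: [-9.6, -2.8, 31.5]
finger_gap: 0.333
```

```bash
python3 - <<'E'
from h import *
np.set_printoptions(precision=4,suppress=True)
o=manip.observe(); im=manip.camera("wrist"); cv2.imwrite("pics/w18.png",im[:,:,::-1])
print(o["ee_pos"],o["contact_force"],o["finger_gap"])
print(fitplug([243.1,254.6,334.9,380.9]))
crop("pics/w18.png","pics/w18c.png",250,230,140,170,3.5)
E
```

```text
[0.5174 0.1438 0.0181] [-9.6048 -2.8484 31.5421] 0.33275481367989584
(np.float64(20.789258371978658), array([ 5.8258, 10.8938]), array([-0.2977,  0.348 , -0.0837,  0.0334]))
```

View pics/w18c.png

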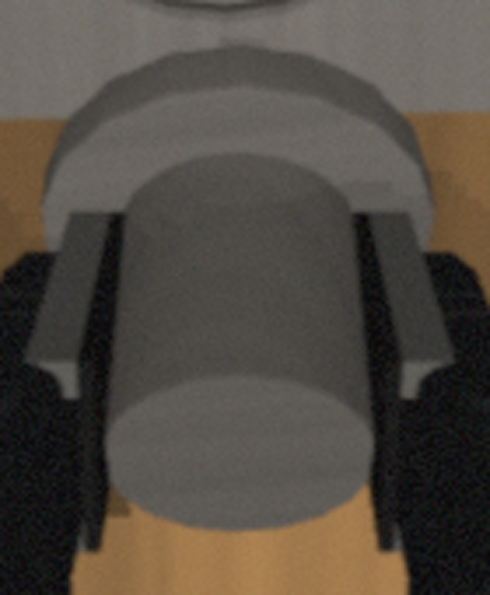

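The fit gives about 22–23°, which is inside the 8° tolerance. Lift off, tighten the grip, go over to the lens and twist.

Call:
step_arm(
  targets=[
    {"offset": [0, 0, -0.01], "twist": 0, "claw": 0.1},
    {"offset": [0, 0, -0.035], "twist": 0, "claw": 0.1},
    {"offset": [0, 0, -0.045], "twist": 0, "claw": 0.1},
    {"offset": [-0.01, 0.005, -0.045], "twist": 0, "claw": 0.1},
    {"offset": [-0.02, 0.01, -0.04], "twist": 0, "claw": 0.1},
  ],
  squeeze=60,
)

```text
time: 21.85
ee_pos: [0.5313, 0.1153, 0.1911]
orientation: [-0.0, 0.707, 0.707, 0.001]
contact_force: [0.9, 1.2, -1.1]
finger_gap: 0.327
```

Call:
step_arm(
  targets=[
    {"offset": [-0.03, 0.01, 0], "twist": 0, "claw": 0.1},
    {"offset": [-0.03, 0.01, 0], "twist": 0, "claw": 0.1},
    {"offset": [-0.028, 0.01, 0], "twist": 0, "claw": 0.1},
    {"offset": [0, 0, 0], "twist": 8.5, "claw": 0.1},
    {"offset": [0, 0, 0], "twist": 8.5, "claw": 0.1},
  ],
)

```text
time: 22.35
ee_pos: [0.5613, 0.0237, 0.1891]
orientation: [0.0, 0.808, 0.589, -0.0]
contact_force: [-0.8, 0.6, -1.1]
finger_gap: 0.327
```

Call:
step_arm(
  targets=[
    {"offset": [0, 0, 0], "twist": 8.5, "claw": 0.1},
    {"offset": [0, 0, 0], "twist": 8.5, "claw": 0.1},
    {"offset": [0, 0, 0], "twist": 8.5, "claw": 0.1},
    {"offset": [0, 0, 0], "twist": 8.5, "claw": 0.1},
    {"offset": [0, 0, 0], "twist": 8.5, "claw": 0.1},
  ],
)

```text
time: 22.85
ee_pos: [0.5611, 0.0256, 0.189]
orientation: [-0.0, 0.966, 0.258, -0.0]
contact_force: [0.0, -0.7, -0.9]
finger_gap: 0.326
```

Call:
step_arm(
  targets=[
    {"offset": [0, 0, 0], "twist": 8.5, "claw": 0.1},
    {"offset": [0, 0, 0], "twist": 0, "claw": 0.1},
    {"offset": [0, 0, 0], "twist": 0, "claw": 0.1},
    {"offset": [0, 0, 0], "twist": 0, "claw": 0.1},
    {"offset": [0, 0, 0], "twist": 0, "claw": 0.1},
  ],
)

```text
time: 23.35
ee_pos: [0.5613, 0.0255, 0.1893]
orientation: [-0.0, 0.982, 0.189, 0.0]
contact_force: [-0.4, -0.4, -1.2]
finger_gap: 0.326
```

```bash
python3 - <<'E'
from h import *
np.set_printoptions(precision=4,suppress=True)
o=manip.observe(); im=manip.camera("wrist"); cv2.imwrite("pics/w19.png",im[:,:,::-1])
im=manip.camera("scene"); cv2.imwrite("pics/s19.png",im[:,:,::-1]);crop("pics/s19.png","pics/s19c.png",260,150,160,150,4)
im=manip.camera("top"); cv2.imwrite("pics/t19.png",im[:,:,::-1]);crop("pics/t19.png","pics/t19c.png",250,190,120,130,4.5)
print(o["ee_pos"],o["contact_force"],o["finger_gap"],Rt(o)[:,0],o["qpos"])
crop("pics/w19.png","pics/w19c.png",250,230,140,170,3.5)
E
```

```text
[0.5613 0.0255 0.1893] [-0.3507 -0.3957 -1.1872] 0.325913400488332 [0.9284 0.3717 0.0002] [-0.8198  0.4012  0.8986  1.8181 -0.352   1.0916 -0.9841]
```

View pics/w19c.png

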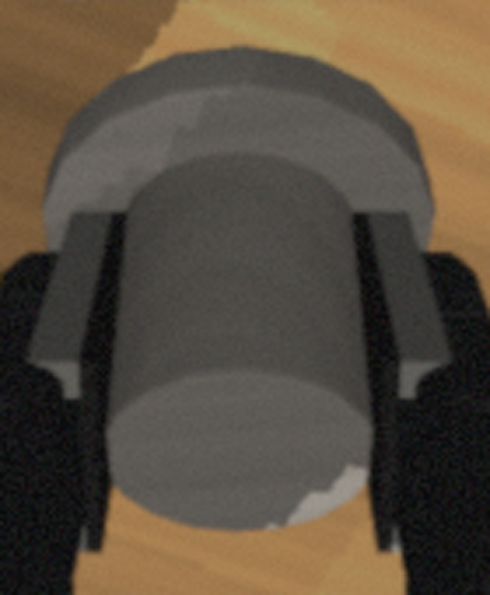

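View pics/s19c.png

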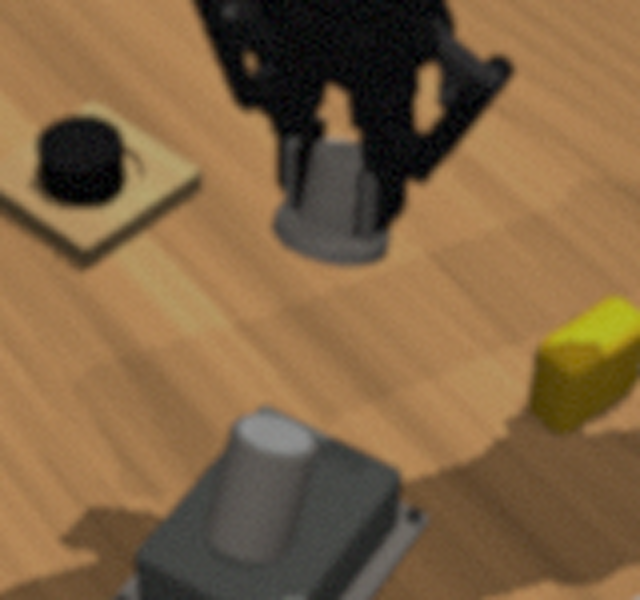

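View pics/t19c.png

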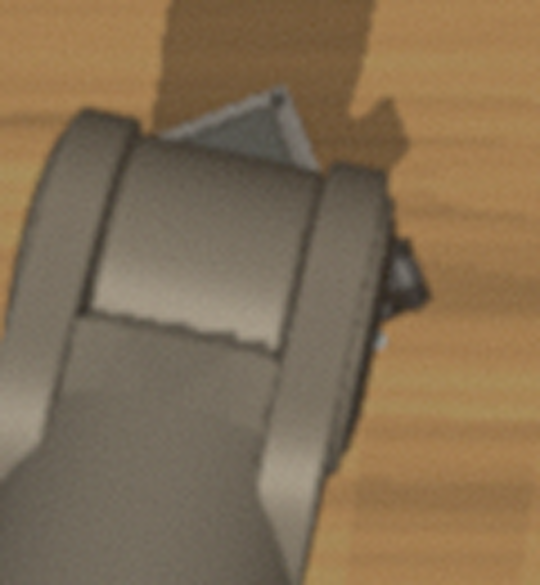

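```bash
python3 - <<'E'
from h import *
np.set_printoptions(precision=4,suppress=True)
o=manip.observe(); R=Rt(o)
th,p,f=fitplug([243.1,254.9,335.4,380.9]); print(th,p,f)
for z in (.0935,.095): print("glass from scene",plane("scene",(328.4,258.6),z))
az=np.arctan2(-.3645,-.9312); s=np.sin(np.radians(25)); A=np.array([s*np.cos(az),s*np.sin(az),np.cos(np.radians(25))])
Lc=np.array([.6122,.0454,.0828])+.011*A; print("lens",Lc,A)
c=lambda q:(np.array(q)-[259.6,149.6])*4 
print("lens pix crop",c(proj("scene",Lc)),"barrel base",c(proj("scene",Lc-.055*A)))
t=np.radians(th)
for d in (th,25):
  t=np.radians(d)
  ax=R@np.array([-np.sin(t),0,-np.cos(t)])
  U=o["ee_pos"]+R@np.array([p[0]/1e3,0,p[1]/1e3])
  xp=R@np.array([np.cos(t),0,-np.sin(t)]); yp=R[:,1]
  print(d,"U",U,"stem top",c(proj("scene",U+.04*ax)),"flange u",c(proj("scene",U)))
  E=np.array([c(proj("scene",U+.025*(np.cos(a)*xp+np.sin(a)*yp))) for a in np.linspace(0,6.28,73)]); print("underside ext",E.min(0),E.max(0), "left pt",E[E[:,0].argmin()],"right pt",E[E[:,0].argmax()])
  E=np.array([c(proj("scene",U+.04*ax+.015*(np.cos(a)*xp+np.sin(a)*yp))) for a in np.linspace(0,6.28,73)]); print("stemtop ext",E.min(0),E.max(0))
d=U-Lc; ex=np.cross(np.array([-A[1],A[0],0])/-s,A)
t=np.radians(th); ax=R@np.array([-np.sin(t),0,-np.cos(t)])
ly=np.cross([0,0,1],-A);ly[2]=0; ly/=np.linalg.norm(ly); lx=np.cross(ly,A)
print("in lens frame",d@lx,d@ly,d@A,"ang",np.degrees(np.arccos(ax@A)))
E
```

```text
21.116461686057455 [ 6.1596 10.8309] [-0.2122  0.2482 -0.0598  0.024 ]
glass from scene [0.6068 0.0423 0.0935]
glass from scene [0.6075 0.0433 0.095 ]
lens [0.6079 0.0437 0.0928] [-0.3935 -0.154   0.9063]
lens pix crop [275.0617 440.2247] barrel base [246.3474 544.1687]
21.116461686057455 U [0.567  0.0278 0.1785] stem top [354.3732 155.3709] flange u [333.3824 241.7526]
underside ext [275.1562 214.7278] [391.3962 270.135 ] left pt [275.1562 230.6559] right pt [391.3962 252.7687]
stemtop ext [318.6178 139.8825] [390.0475 171.334 ]
25 U [0.567  0.0278 0.1785] stem top [357.4163 153.9934] flange u [333.3824 241.7526]
underside ext [275.5956 216.6278] [390.9692 268.0993] left pt [275.5956 228.8418] right pt [390.9692 256.4936]
stemtop ext [322.0487 139.6733] [392.7264 168.7086]
in lens frame -0.003474909651333462 4.364039919564949e-05 0.09623628648831681 ang 3.870946977828225
```

```bash
python3 - <<'E'
from h import *
crop("pics/s19.png","pics/s19d.png",318,175,50,50,11)
E
```

```text
(no output)
```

View pics/s19d.png

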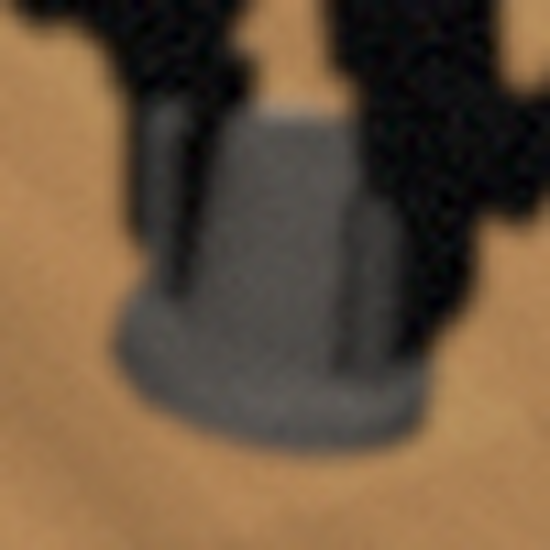

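Scene check: the flange spans crop x 275–389 with its bottom at 269, predicted 275–391 and 270. The glass is at crop (275,436), predicted (275,440). In the lens frame the plug is at about x −3.5, y 0, z 96 mm, and 4° off square. A small final correction, then hold still.

Call:
step_arm(
  targets=[
    {"offset": [0.001, 0, -0.003], "twist": 0, "claw": 0.1},
    {"offset": [0, 0, -0.003], "twist": 0, "claw": 0.1},
    {"offset": [0, 0, 0], "twist": 0, "claw": 0.1},
    {"offset": [0, 0, 0], "twist": 0, "claw": 0.1},
    {"offset": [0, 0, 0], "twist": 0, "claw": 0.1},
  ],
)

```text
time: 24.0
ee_pos: [0.5622, 0.0259, 0.1953]
orientation: [-0.0, 0.982, 0.189, -0.0]
contact_force: [-1.2, 0.5, -0.6]
finger_gap: 0.325
```

Call:
step_arm(
  targets=[
    {"offset": [0, 0, 0], "twist": 0, "claw": 0.1},
    {"offset": [0, 0, 0], "twist": 0, "claw": 0.1},
    {"offset": [0, 0, 0], "twist": 0, "claw": 0.1},
    {"offset": [0, 0, 0], "twist": 0, "claw": 0.1},
    {"offset": [0, 0, 0], "twist": 0, "claw": 0.1},
  ],
)

```text
time: 24.5
ee_pos: [0.5622, 0.0259, 0.1953]
orientation: [-0.0, 0.982, 0.189, 0.0]
contact_force: [-1.3, -0.1, -0.7]
finger_gap: 0.329
```

```bash
python3 - <<'E'
from h import *
np.set_printoptions(precision=4,suppress=True)
o=manip.observe(); im=manip.camera("wrist"); cv2.imwrite("pics/w20.png",im[:,:,::-1])
im=manip.camera("scene"); cv2.imwrite("pics/s20.png",im[:,:,::-1]);crop("pics/s20.png","pics/s20c.png",260,150,160,150,4)
print(o["ee_pos"],o["contact_force"],o["finger_gap"],o["joint_velocities"])
crop("pics/w20.png","pics/w20c.png",250,230,140,170,3.5)
R=Rt(o);U=o["ee_pos"]+R@[.0062,0,.0108]; A=np.array([-.3935,-.154,.9063])
for L in ([.6079,.0437,.0928],[.6073,.043,.0945]):
    d=U-L; ly=np.array([-.3645,.9312,0]); lx=np.cross(ly,A); print(d@lx,d@ly,d@A)
E
```

```text
[0.5622 0.0259 0.1953] [-1.3142 -0.0912 -0.7151] 0.32895568691725924 [-0.0016 -0.0004  0.0019  0.0002 -0.0008  0.0015 -0.0014]
-4.610560516462112e-05 0.00010089384742591194 0.10119627011106462
-2.684756416458737e-05 0.0005340338474259016 0.09931166011106458
```

View pics/w20c.png

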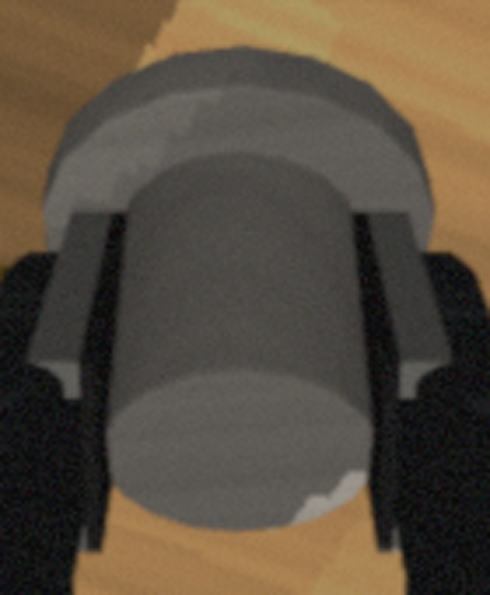

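View pics/s20c.png

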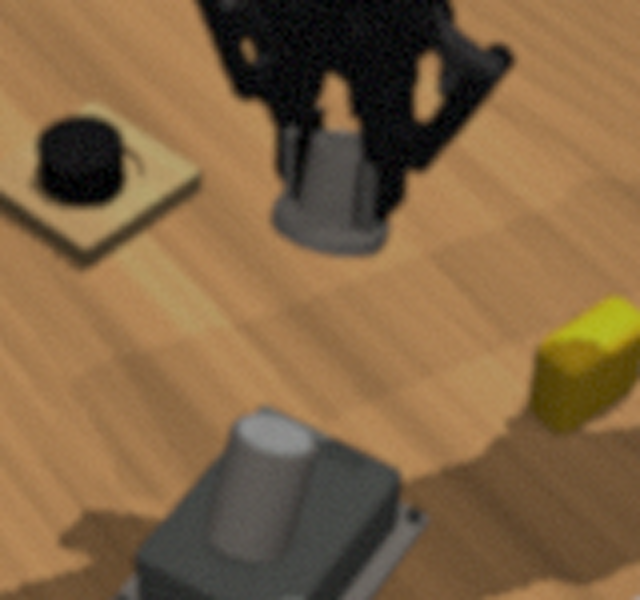

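The plug hasn't moved in the pads (same rows as before) and the arm is still. The cap stands in its pocket. Handing in.

```bash
python3 -c "
from bench import manip
print(manip.finish_job())"
```

```text
the job is handed in; nothing more can be done
None
```

I finished both parts and handed the job in at about 24.6 s of the 46 s allowed; the hand-in reports no verdict.

- **Cap:** I lifted it off along the lens axis and set it rim down in the pocket. I pressed its low rim on the pocket floor to turn it upright, then let go. The wrist camera put it about 4 mm off centre (limit 9 mm), and it looked flat in the wrist and scene views.
- **Plug:** I took the round-stem plug from the jig. The moves could not tilt the tool, so I pressed the flange on the jig's edge to turn the plug in the gripper. I then carried it to the lens and squeezed it at 60 N.

| Last check of the plug | Measured | Limit |
|---|---|---|
| Off the lens axis | under 1 mm | 12 mm |
| Distance from the glass | 99–101 mm | 85–115 mm |
| Lean from vertical (lens: 25°) | about 21° | – |
| Off square to the lens | about 4° (0.07 rad) | 0.14 rad |

The arm was still at the last check. I never reached out for the square part, the look-alikes or the bystanders. I saw nothing displaced in the views I took, but I did not measure their positions again.

**Things that disagreed:**
- My first press missed the jig edge by a few millimetres.
- The tilt stopped at 18° when the low side of the flange met the bench, so I had to reposition and press again.
- The two estimates of the glass height differ by about 2 mm, which is why the distance is given as a range.
- While being tilted, the plug slid about 4 mm up in the pads; I allowed for that in the final pose.

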